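# Stow a polishing bar in a case with bypass sliding doors

## Robot

A 6-joint arm with a two-finger parallel gripper is mounted at the origin on the work surface. World frame = base frame: x ahead of the robot, y to its left, z up, the work surface at z = 0. Lengths are in mm, angles in rad, forces in N, time in s.
With the tool pointing down it reaches from about 350 to 875 mm from the base axis. Payload 4.2 kg.
Tool frame: the origin (TCP) lies at the very end of the fingers, on their centre line; the grasp point (between the pads) lies 19 mm behind it; z points along the fingers, y is the direction in which the jaws open and shut (so a half turn about z gives the same grasp; the last joint's range is limited). The gripper opens to 85 mm and grips with 20 to 120 N. Pads are 22 mm wide; open, the fingers measure 114 mm over their backs; the gripper's body (76 mm by 85 mm) begins 54 mm behind the grasp point. The pads swing forward as they close: fully open they stand 13 mm farther back than shut.
Start: joints at [-1.019, 0.385, 0.008, 0, -1.194, -0.259], TCP at [180.412, -598.373, 231.312] pointing down, gripper open.
Joint ranges: [-3.14, 3.14], [-1.21, 2.06], [-1.07, 1.41], [-3.16, 2.05], [-2.99, -0.16], [-3.1, 3.1]. Speed limits (rad/s): [2.79, 2.79, 3.14, 3.14, 3.14, 3.14].

## Interface

Orientations are given as a unit quaternion [x, y, z, w].
In Python, from bench import read_state, get_image, camera_params, job_done gives the robot as it stands.
- The arm moves only by the tool send_rows, never from a script. Its arguments are lists of equal length, an entry for each row: "translation": the shift along the tool's x, y, z in m, a list of three; "yaw": the turn about the tool's z in degrees; "fingers": the closure in counts, from 0 (fully open) to 255 (shut). A call has 1 to 12 rows; each row is the pose to reach, as a shift and turn from the pose measured when the call began, along the tool's axes at that moment; what a row does not reach only later rows make up. A row lasts 1/10 s, in which the tool goes at most 50 mm and 8.59 degrees, less where a joint would pass 70% of its speed; a pose out of reach is approached as far as the arm can. A call with a gripper value outside its range is refused whole. The fingers move at their own pace and stop on an object; the grip force is fixed at half the most. Time passes only in rows, so rows that repeat a pose let the fingers close. It gives the time, the measured TCP pose, the force and the opening at its end, in the units of the state.
- read_state(): the state, without advancing time (a new reading comes with each control period).
- get_image(name): name is "side" or "top" or "wrist"; returns the picture (400x640x3 uint8, blue, green, red); there is no depth.
- camera_params(name): a dict with "mtx" (3x3 intrinsics, pixels), "k1" (the pictures are not rectified: a ray, as slopes to the right and down, at radius r is drawn at 1 + k1 r^2 times it, then the intrinsics apply), "rvec" (rotation vector, rad) and "tvec" (3), from world to camera coordinates, as OpenCV has them; the wrist camera has in their place "tool_from_camera" (4x4, takes a point from camera to tool coordinates, whose origin is the TCP and whose axes are the flange's). Camera axes: x right, y down, z forward; pixel columns grow to the right and rows downward; lengths in mm; the calibration is good to about 2 mm. A picture is of the moment at which its call begins: read the wrist's pose just before it. camera_params takes no time and is no camera call.
- job_done(): hands the job in, once; it reports no verdict.
The state is a dict: "clock": time; "joints": joint angles; "joint_vel": joint speeds; "joint_efforts": joint torques, N m; "position": TCP position; "ee_rot": TCP orientation; "contact_force": force on the tool from outside, world axes, zero at the start; "wrist_torque": the same for the moment, N m; "gripper_width": finger opening in mm.
Only numpy, scipy, OpenCV 4.12 (cv2) and the standard library are available. Lean on these libraries where they do the work, as an engineer would, in place of code of your own. Each camera call takes 0.05 s, during which the arm holds its last target.

## Task

Put the loose brown polishing bar away with its own colour: slide open the clear door over the compartment that holds the brown bar, lay the loose one flat on the compartment floor beside it and butt it flush, long sides touching without a gap and ends level. Then leave both sliding doors fully shut, and do not disturb the other bars or anything else on the bench or in the case.

Things in the scene. Friction and masses are not known exactly. Their poses are not given: they have to be found in the camera images.
- case: low grey slant-top case fixed to the bench, 190 (x) x 470 (y) mm; origin under its centre, own x away from the robot at zero yaw, y to the robot's left. Walls 10 mm thick, front wall 76 mm high, back 108 mm. Two clear doors in its top, sloping 10 degrees, rising to the back: left door in the upper track, right door in the lower one, each slides to the middle past the other. Door tops 65 to 108 mm high
- left_bay (a point): middle of the floor of the left (+y) compartment: inside 170 mm (x) by 185 mm (y), floor 10 mm above the bench. A fixed wooden beam, 80 mm wide and 55 mm high, lies across the middle of the case between the compartments
- right_bay (a point): the same for the right (-y) compartment
- left_door (a joint): slide of the left door, m: 0 fully shut, 0.165 fully open (moved in the case's -y direction); closed, the door covers case y from -0.010 to +0.225 m. Stays where it is left; runs with about 1 to 2 N of friction, with a rigid stop at each end.
- right_door (a joint): slide of the right door, m: 0 fully shut, 0.165 fully open (moved in the case's +y direction); closed, it covers case y from -0.225 to +0.010 m. Same friction and stops.
- left_door_handle (a point): middle of the top of the left door's orange handle, a rib 50 mm long (case x), 12 mm thick (case y), that stands 30 mm out of the door, leaning 10 degrees towards the robot with the slope; 35 mm from the door's outer edge. Can be pinched from above across its thickness.
- right_door_handle (a point): the same for the right door: orange rib, 50 mm long (case x), 12 mm thick (case y), standing 40 mm out of the (lower) door, top level with the left one.
- brown_bar: the loose brown polishing bar on the bench, about 0.2 kg, 60 x 40 x 40 mm block, long side along its own x, origin at the centre of its underside
- brown_stock: the brown bar already in the case, loose, lying against the middle beam in the left or the right compartment, its long side along the case's x; about 0.2 kg, 60 x 40 x 40 mm block, long side along its own x, origin at the centre of its underside
- green_stock: the green bar in the other compartment, lying likewise; 60 x 40 x 40 mm block, long side along its own x, origin at the centre of its underside
- felt_bob_left: small cream felt polishing cone standing at the outer end of the left compartment, 24 mm diameter, 30 mm high; origin at the centre of its underside; leave alone
- felt_bob_right: the same at the outer end of the right compartment; leave alone
- oil_bottle: yellow bottle, 48 mm diameter, 120 mm high; origin under its centre; leave alone
- mug: blue cup, 66 mm diameter, 75 mm high; origin under its centre; leave alone
- buff_wheel: cream buffing wheel lying flat, 68 mm diameter, 22 mm thick with a 30 mm high hub; origin under its centre; leave alone
- jar: amber jar, 60 mm diameter, 70 mm high; origin under its centre; leave alone
- ear_defenders: yellow ear defenders lying on the bench at the robot's right, two cups of 72 mm diameter 120 mm apart, 44 mm high, with a black band; origin midway between the cups on the bench; leave alone
There are look-alikes about, which are no part of the job. What is shaped like the brown_bar but blue or yellow is not meant.

How it is judged:
By the outcome, as a careful person would: the job done as asked, in the order asked, and still so for the second after the job is handed in, with the robot touching nothing.
It also fails if it takes over 72 s, if anything falls off the work surface, if the arm or the gripper's body presses on something with over 40 N, if the wrist force passes 120 N, or if a joint passes its speed limit or range.

## Working session

There is one attempt and no reset: what is moved stays moved. The work goes in short steps, Python scripts to look and compute and a tool call to move; the robot and the scene stay as the last step left them, time stands still between calls to the robot, and variables do not carry over. Pictures are saved under pics/ and viewed, and the job is handed in when it is done.

Besides the shell and the picture viewer there is one more tool, called after "Request:" by a JSON object that holds its "name" and its "arguments". send_rows: Moves the arm, as the interface text tells. Its arguments: {"type":"object","properties":{"translation":{"type":"array","items":{"type":"array","items":{"type":"number"}}},"yaw":{"type":"array","items":{"type":"number"}},"fingers":{"type":"array","items":{"type":"number"}}},"required":["translation","yaw","fingers"]}

```bash
ls; mkdir -p pics
python3 - <<'E'
from bench import *
import cv2
s=read_state();print(s)
for n in("top","side","wrist"):
    cv2.imwrite(f"pics/{n}0.png",get_image(n)); p=camera_params(n);print(n,p)
E
```

```text
pics
{'clock': 0.0, 'joints': array([-1.01942764e+00,  3.85595273e-01,  6.62711851e-03, -5.32561566e-04,
       -1.19399036e+00, -2.58634703e-01]), 'joint_vel': array([-1.59972331e-05, -4.07326226e-04,  7.84798298e-05, -1.14539347e-03,
       -1.69231213e-04,  3.14395296e-04]), 'joint_efforts': array([ 7.07798736e-04, -3.92290986e+01,  1.88407588e+01,  4.18633953e+00,
       -4.63823089e-03,  1.41138887e-06]), 'position': array([ 180.23701399, -597.83870495,  230.19373411]), 'ee_rot': array([-1.45747656e-01,  9.89321177e-01,  1.09115069e-03, -1.98500181e-04]), 'contact_force': array([ 0.70625886,  0.21495025, -0.22294628]), 'wrist_torque': array([-0.05221258, -0.0067116 , -0.05479155]), 'gripper_width': 85.26314934338338}
top {'mtx': array([[426.45319111,   0.        , 314.91661827],
       [  0.        , 426.45319111, 200.52476878],
       [  0.        ,   0.        ,   1.        ]]), 'k1': -0.07379317377793755, 'rvec': array([ 2.14888817, -2.20889507,  0.13240933]), 'tvec': array([  -7.47228758,  505.35666613, 1444.96926201])}
side {'mtx': array([[496.49917907,   0.        , 322.68230836],
       [  0.        , 496.49917907, 203.84840291],
       [  0.        ,   0.        ,   1.        ]]), 'k1': -0.15017399427768335, 'rvec': array([ 0.09074941, -2.78729248,  1.38727972]), 'tvec': array([ 487.81064283,  111.95174731, 1371.77904133])}
wrist {'mtx': array([[289.48653602,   0.        , 322.42178511],
       [  0.        , 289.48653602, 197.10216474],
       [  0.        ,   0.        ,   1.        ]]), 'k1': -0.0006194326407094269, 'tool_from_camera': array([[-1.12675396e-04, -9.62971606e-01, -2.69602805e-01,
         6.89164198e+01],
       [ 9.99999434e-01,  1.76843051e-04, -1.04958169e-03,
         5.30661542e-01],
       [ 1.05839475e-03, -2.69602771e-01,  9.62971041e-01,
        -1.42405306e+02],
       [ 0.00000000e+00,  0.00000000e+00,  0.00000000e+00,
         1.00000000e+00]])}
```

View pics/top0.png

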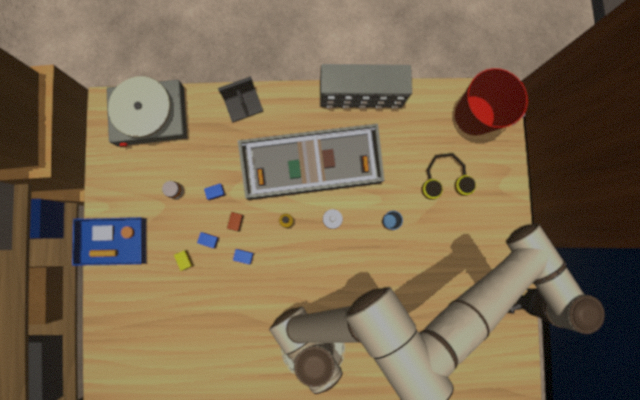

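View pics/side0.png

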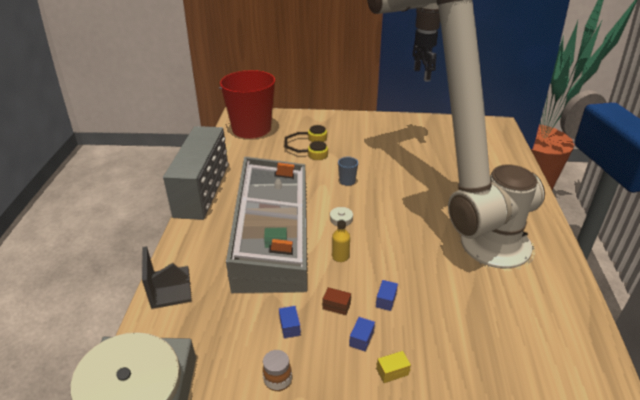

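View pics/wrist0.png

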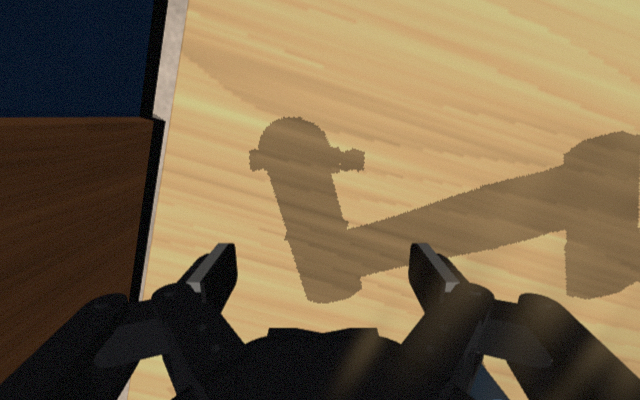

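```bash
cat > h.py <<'E'
from bench import *
import numpy as np, cv2
from scipy.spatial.transform import Rotation as R
from scipy.optimize import least_squares
def cam(n, st=None):
    p=camera_params(n)
    if n=="wrist":
        T=np.eye(4);T[:3,:3]=R.from_quat(st["ee_rot"]).as_matrix();T[:3,3]=st["position"]
        C=np.linalg.inv(T@p["tool_from_camera"]); return p["mtx"],p["k1"],C[:3,:3],C[:3,3]
    return p["mtx"],p["k1"],cv2.Rodrigues(p["rvec"])[0],p["tvec"]
def proj(c,P):
    K,k,Rm,t=c; P=np.atleast_2d(P).astype(float); X=P@Rm.T+t; x=X[:,:2]/X[:,2:]
    x=x*(1+k*(x**2).sum(1,keepdims=True)); return x*[K[0,0],K[1,1]]+K[:2,2]
def unproj(c,uv,z):
    K,k,Rm,t=c; uv=np.atleast_2d(uv).astype(float); z=np.broadcast_to(z,(len(uv),))
    d=np.array([k,0,0,0],float); x=cv2.undistortPoints(uv.reshape(-1,1,2),K,d).reshape(-1,2)
    D=np.c_[x,np.ones(len(x))]@Rm; o=-Rm.T@t
    return o+D*((z-o[2])/D[:,2])[:,None]
def pic(name,img,x0,y0,x1,y1,f):
    cv2.imwrite("pics/"+name,cv2.resize(img[y0:y1,x0:x1],None,fx=f,fy=f,interpolation=cv2.INTER_CUBIC))
def cw(case,p): # case (x,y,yaw) point->world
    c,s=np.cos(case[2]),np.sin(case[2]); p=np.atleast_2d(p)
    o=p.copy().astype(float); o[:,0]=case[0]+c*p[:,0]-s*p[:,1]; o[:,1]=case[1]+s*p[:,0]+c*p[:,1]; return o
def go(pos,yawdir=None):
    """shift in tool axes (m) and yaw (deg) from now; yawdir: world angle (deg) for tool y axis (mod 180)"""
    s=read_state(); Rm=R.from_quat(s["ee_rot"]).as_matrix()
    d=Rm.T@(np.array(pos)-s["position"])/1000
    dy=0
    cur=np.degrees(np.arctan2(Rm[1,1],Rm[0,1]))
    if yawdir is not None:
        dy=-((yawdir-cur+90)%180-90)  # tool z down
    print("pos",s["position"].round(1),"tooly ang",round(cur,2),"z",Rm[:,2].round(4),"w",round(s["gripper_width"],1),"F",s["contact_force"].round(1),"t",round(s["clock"],2),"q6",round(s["joints"][5],2))
    print("  move",d.round(4),"yaw",round(dy,2))
E
python3 - <<'E'
from h import *
t=cv2.imread("pics/top0.png"); c=cam("top")
for n,uv,z in [("brown top",(235,220),40),("b",(214,191),40),("b",(207,240),40),("b",(243,257),40),("y",(183,260),40),("oil",(286,220),100),("buff",(333,218),25),("mug",(391,220),75),("jar",(171,188),70),("stock",(328,158),50),("lh",(261,176),115),("rh",(365,163),115)]: print(n,uv,unproj(c,uv,z)[0].round(0))
pic("top_case.png",t,230,115,395,205,4.8)
pic("top_bar.png",t,160,170,300,280,5)
E
```

```text
brown top (235, 220) [444. 252.  40.]
b (214, 191) [545. 323.  40.]
b (207, 240) [379. 348.  40.]
b (243, 257) [319. 227.  40.]
y (183, 260) [314. 430.  40.]
oil (286, 220) [436.  76. 100.]
buff (333, 218) [443. -82.  25.]
mug (391, 220) [ 428. -272.   75.]
jar (171, 188) [556. 462.  70.]
stock (328, 158) [648. -70.  50.]
lh (261, 176) [581. 154. 115.]
rh (365, 163) [ 615. -187.  115.]
```

View pics/top_case.png

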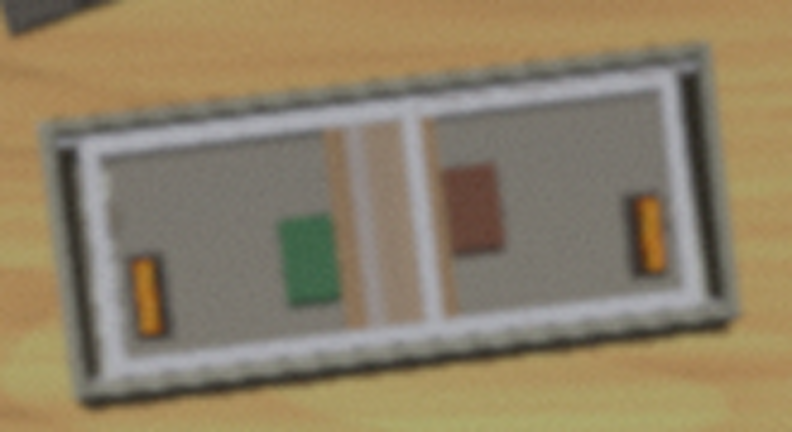

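View pics/top_bar.png

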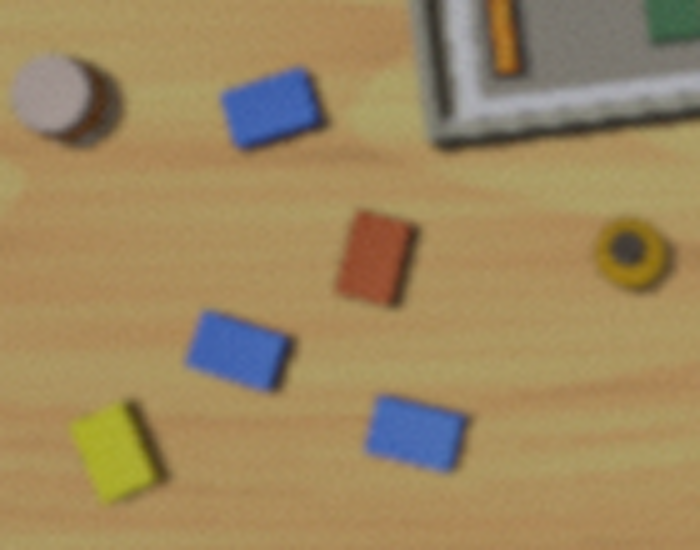

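Run:
```python
from h import *
c=cam("top")
uv=np.array([(40,125),(708,43),(85,396),(735,316)])/4.8+[230,115]
P=np.array([(95,235,108),(95,-235,108),(-95,235,76),(-95,-235,76)])
f=lambda q:(proj(c,cw([q[0],q[1],q[2]/100],P))-uv).ravel()
r=least_squares(f,[620,-20,0]);print(r.x,r.fun.round(1))
case=[r.x[0],r.x[1],r.x[2]/100]
for n,u,z in (("rh",(649,235),115),("lh",(150,297),115),("brown",(475,210),50)):
    p=unproj(c,np.array(u)/4.8+[230,115],z)[0];cc,s=np.cos(case[2]),np.sin(case[2]);d=p-[case[0],case[1],0];print(n,p,(cc*d[0]+s*d[1],-s*d[0]+cc*d[1]))
go([590,-190,300],np.degrees(case[2])+90)
```

```text
[631.33439956 -14.21942354  10.07382132] [-0.4 -0.4  0.8 -0.5 -2.1  0.9  1.8 -0.1]
rh [ 612.02353698 -187.75668279  115.        ] (np.float64(-36.665240548043506), np.float64(-170.7154061567379))
lh [577.87041655 152.91845066 115.        ] (np.float64(-36.384223638339535), np.float64(171.66727917649922))
brown [645.20339029 -73.11769549  50.        ] (np.float64(7.875401283469339), np.float64(-59.99444472637321))
pos [ 180.3 -598.   230.5] tooly ang 106.77 z [-6.0e-04  1.5e-03 -1.0e+00] w 85.2 F [-1.  -0.5 -0.3] t 0.15 q6 -0.26
  move [-0.51    0.2725 -0.0691] yaw 11.0
```

Run:
```python
from h import *
go([590,-130,270],95.8)
```

```text
pos [ 180.3 -598.   230.5] tooly ang 106.77 z [-6.0e-04  1.5e-03 -1.0e+00] w 85.2 F [-1.  -0.5 -0.3] t 0.15 q6 -0.26
  move [-0.5273  0.3299 -0.039 ] yaw 10.97
```

Request:
{"name": "send_rows", "arguments": {"translation": [[-0.044, 0.0275, -0.004], [-0.088, 0.055, -0.007], [-0.132, 0.0825, -0.01], [-0.176, 0.11, -0.013], [-0.22, 0.1375, -0.016], [-0.264, 0.165, -0.02], [-0.308, 0.1925, -0.023], [-0.352, 0.22, -0.026], [-0.396, 0.2475, -0.03], [-0.44, 0.275, -0.033], [-0.484, 0.3025, -0.036], [-0.527, 0.33, -0.039]], "yaw": [0, 1, 2, 3, 4, 5, 6, 7, 8, 9, 10, 11], "fingers": [0, 0, 0, 0, 0, 0, 0, 0, 0, 0, 0, 0]}}

```text
clock: 1.35
position: [575.4, -145.6, 268.6]
ee_rot: [-0.05, 0.999, 0.001, -0.0]
contact_force: [0.0, -0.6, 0.2]
gripper_width: 85.4
```

Run:
```python
from h import *
go([590,-130,270],95.8)
```

```text
pos [ 575.4 -145.6  268.6] tooly ang 95.74 z [-9.0e-04  1.6e-03 -1.0e+00] w 85.4 F [ 0.  -0.6  0.2] t 1.35 q6 -1.49
  move [-0.0161  0.0141 -0.0014] yaw -0.06
```

Request:
{"name": "send_rows", "arguments": {"translation": [[-0.016, 0.014, 0.0], [-0.016, 0.014, 0.0], [-0.016, 0.014, 0.0]], "yaw": [0, 0, 0], "fingers": [0, 0, 0]}}

```text
clock: 1.65
position: [589.5, -130.1, 267.9]
ee_rot: [-0.05, 0.999, 0.001, -0.001]
contact_force: [-0.7, -0.2, -0.1]
gripper_width: 85.5
```

```bash
cat > snap.py <<'E'
from h import *
import sys,pickle
n=sys.argv[1]; s=read_state(); im=get_image("wrist"); cv2.imwrite(f"pics/{n}.png",im); pickle.dump(s,open(f"pics/{n}.pkl","wb")); print(s["position"].round(1),abs(s["joint_vel"]).max())
E
python3 snap.py w1
```

```text
[ 589.5 -130.1  267.9] 0.025499739547406402
```

View pics/w1.png

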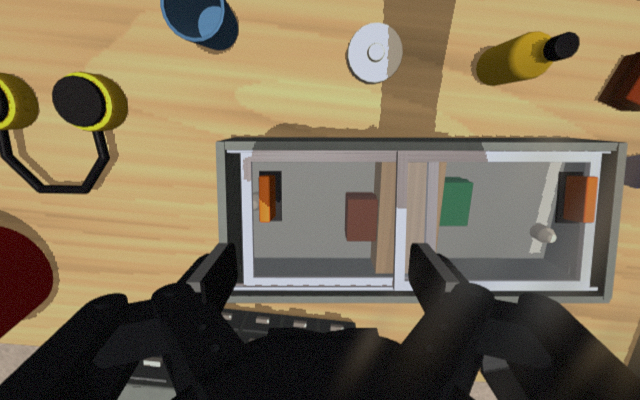

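Run:
```python
from h import *
im=cv2.imread("pics/w1.png")
pic("w1a.png",im,205,125,425,310,3.5); pic("w1b.png",im,425,125,640,310,3.5)
```

```text
(no output)
```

View pics/w1a.png

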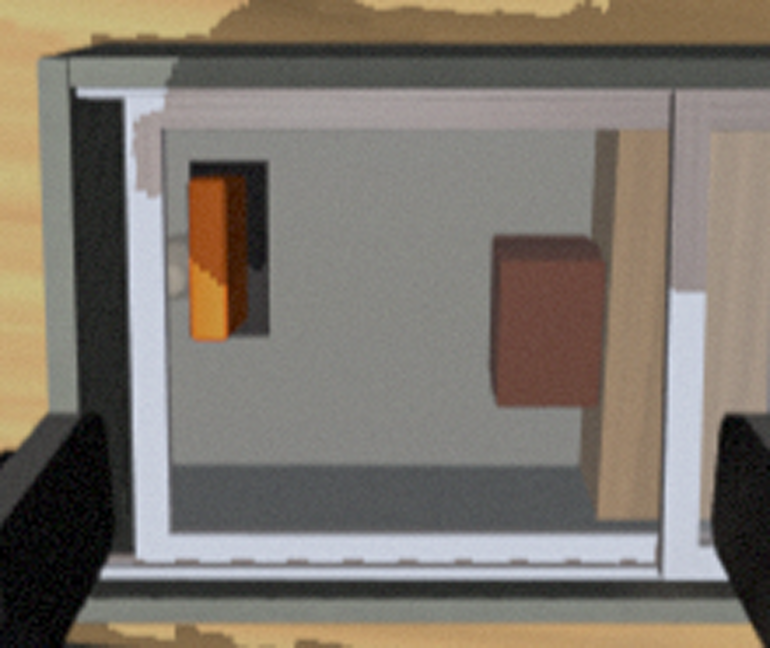

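View pics/w1b.png

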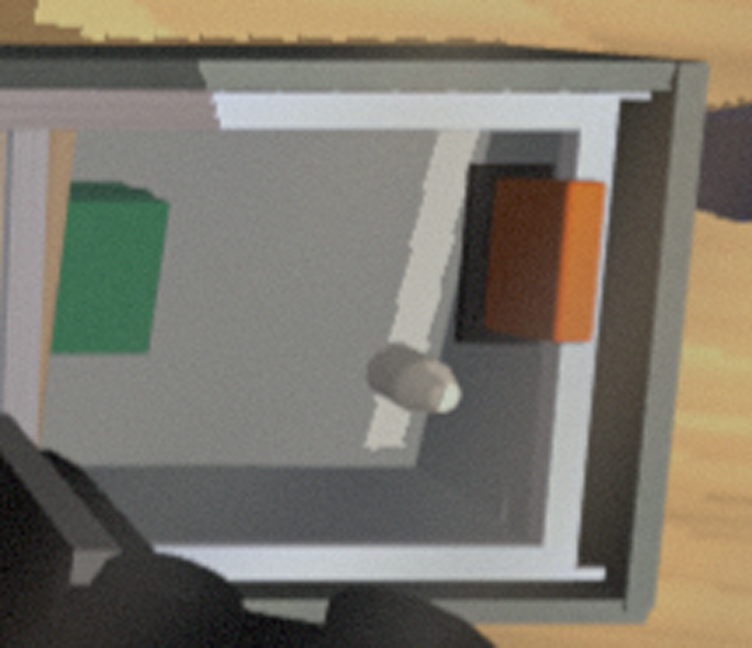

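Run:
```python
from h import *
import pickle
s=pickle.load(open("pics/w1.pkl","rb")); w=cam("wrist",s); t=cam("top")
A=lambda u:np.array(u)/3.5+[205,125]; B=lambda u:np.array(u)/3.5+[425,125]
uvw=np.array([A((40,58)),B((707,63)),B((648,618))]); Pw=np.array([(-95,-235,76),(-95,235,76),(95,235,108)])
uvt=np.array([(40,125),(708,43),(85,396),(735,316)])/4.8+[230,115]
Pt=np.array([(95,235,108),(95,-235,108),(-95,235,76),(-95,-235,76)])
def sol(usew,uset):
    f=lambda q:np.r_[usew*(proj(w,cw([q[0],q[1],q[2]/100],Pw))-uvw).ravel(),uset*(proj(t,cw([q[0],q[1],q[2]/100],Pt))-uvt).ravel()]
    r=least_squares(f,[620,-20,10]);print(r.x.round(2),r.fun.round(1)); return [r.x[0],r.x[1],r.x[2]/100]
sol(1,0);sol(0,1);case=sol(1,1)
case=sol(1,0)
def inc(p):
    cc,sn=np.cos(case[2]),np.sin(case[2]);d=p-np.array([case[0],case[1],0]);return np.array([cc*d[0]+sn*d[1],-sn*d[0]+cc*d[1],p[2]]).round(1)
for n,u,z in [("Ldoor inner front",A((671,90)),80),("Ldoor inner back",A((661,575)),105),("Rdoor outer front",A((124,97)),75),("Rdoor outer back",A((137,555)),100),("Ldoor outer front",B((622,97)),80),("Ldoor outer back",B((577,570)),105),
 ("rh top front out",A((190,180)),110),("rh top back out",A((190,340)),118),("rh top front in",A((225,178)),110),("rh top back in",A((229,341)),118),
 ("stock fo",A((503,260)),50),("stock fi",A((602,260)),50),("stock bo",A((497,405)),50),("stock bi",A((598,405)),50),
 ("beam top R front",A((618,130)),55),("beam top R back",A((597,520)),55),("inner rim front R",A((75,90)),76),("inner back wall bottom R",A((172,533)),95)]:
    print(n,u.round(1),inc(unproj(w,u,z)[0]))
```

```text
[631.48 -11.68  10.02] [-1.   0.   0.8 -1.2  0.2  1.9 -0.  -0.   0.  -0.  -0.   0.   0.  -0. ]
[631.33 -14.22  10.07] [-0.  -0.  -0.  -0.  -0.   0.  -0.4 -0.4  0.8 -0.5 -2.1  0.9  1.8 -0.1]
[631.42 -12.05  10.02] [-1.3 -0.1  0.5 -1.3 -0.1  1.8 -1.1 -0.5  0.2 -0.5 -2.7  0.8  1.1 -0.1]
[631.48 -11.68  10.02] [-1.   0.   0.8 -1.2  0.2  1.9 -0.  -0.   0.  -0.  -0.   0.   0.  -0. ]
Ldoor inner front [396.7 150.7] [-85.2 -29.   80. ]
Ldoor inner back [393.9 289.3] [ 77.4 -27.3 105. ]
Rdoor outer front [240.4 152.7] [ -82.3 -207.8   75. ]
Rdoor outer back [244.1 283.6] [  72.8 -208.1  100. ]
Ldoor outer front [602.7 152.7] [-83.1 205.7  80. ]
Ldoor outer back [589.9 287.9] [ 75.5 208.  105. ]
rh top front out [259.3 176.4] [ -61.5 -179.9  110. ]
rh top back out [259.3 222.1] [ -13.2 -181.   118. ]
rh top front in [269.3 175.9] [ -62.2 -169.3  110. ]
rh top back in [270.4 222.4] [ -12.9 -169.1  118. ]
stock fo [348.7 199.3] [-19.3 -79.1  50. ]
stock fi [377.  199.3] [-19.4 -42.5  50. ]
stock bo [347.  240.7] [ 38.8 -80.   50. ]
stock bi [375.9 240.7] [ 38.8 -41.1  50. ]
beam top R front [381.6 162.1] [-68.4 -40.3  55. ]
beam top R back [375.6 273.6] [ 85.5 -40.   55. ]
inner rim front R [226.4 150.7] [ -84.7 -223.4   76. ]
inner back wall bottom R [254.1 277.3] [  67.2 -196.8   95. ]
```

```bash
cat >> h.py <<'E'
case=[631.48,-11.7,.1002]
YC=np.degrees(case[2])+90
def inc(p):
    cc,sn=np.cos(case[2]),np.sin(case[2]);d=np.array(p)-np.array([case[0],case[1],0]);return np.array([cc*d[0]+sn*d[1],-sn*d[0]+cc*d[1],p[2]]).round(1)
E
python3 - <<'E'
from h import *
import pickle
s=pickle.load(open("pics/w1.pkl","rb")); w=cam("wrist",s)
B=lambda u:np.array(u)/3.5+[425,125]
for u,z in (((566,180),112),((604,182),112),((555,342),120),((592,342),120)): print(inc(unproj(w,B(u),z)[0]))
go(cw(case,[(-38,174,190)])[0],YC)
go(cw(case,[(-38,174,98)])[0],YC)
E
```

```text
[-62.1 164.4 112. ]
[-61.5 176.  112. ]
[-13.4 165.9 120. ]
[-13.4 177.2 120. ]
pos [ 589.2 -130.8  268.2] tooly ang 95.71 z [-0.0022  0.0016 -1.    ] w 85.5 F [ 0.3 -0.2  0.3] t 1.7 q6 -1.52
  move [-0.016   0.2881  0.0787] yaw -0.03
pos [ 589.2 -130.8  268.2] tooly ang 95.71 z [-0.0022  0.0016 -1.    ] w 85.5 F [ 0.3 -0.2  0.3] t 1.7 q6 -1.52
  move [-0.0162  0.2879  0.1707] yaw -0.03
```

Request:
{"name": "send_rows", "arguments": {"translation": [[-0.016, 0.048, 0.012], [-0.016, 0.096, 0.025], [-0.016, 0.144, 0.04], [-0.016, 0.192, 0.055], [-0.016, 0.24, 0.07], [-0.016, 0.285, 0.08], [-0.016, 0.285, 0.08], [-0.016, 0.285, 0.08], [-0.016, 0.285, 0.12], [-0.016, 0.285, 0.15], [-0.016, 0.285, 0.17], [-0.016, 0.285, 0.17]], "yaw": [0, 0, 0, 0, 0, 0, 0, 0, 0, 0, 0, 0], "fingers": [0, 0, 0, 0, 0, 0, 0, 0, 0, 0, 0, 0]}}

```text
clock: 2.9
position: [574.7, 151.4, 96.3]
ee_rot: [-0.048, 0.999, -0.0, -0.004]
contact_force: [-0.5, 0.4, 0.0]
gripper_width: 85.3
```

```bash
python3 - <<'E'
from h import *
go(cw(case,[(-38,171,98)])[0],YC)
E
python3 snap.py w2
```

```text
pos [574.7 151.4  96.3] tooly ang 95.5 z [-0.0078 -0.0011 -1.    ] w 85.3 F [-0.5  0.4  0. ] t 2.9 q6 -2.0
  move [-0.0022  0.0031 -0.0017] yaw -0.24
[574.7 151.4  96.3] 0.06512398941732848
```

View pics/w2.png

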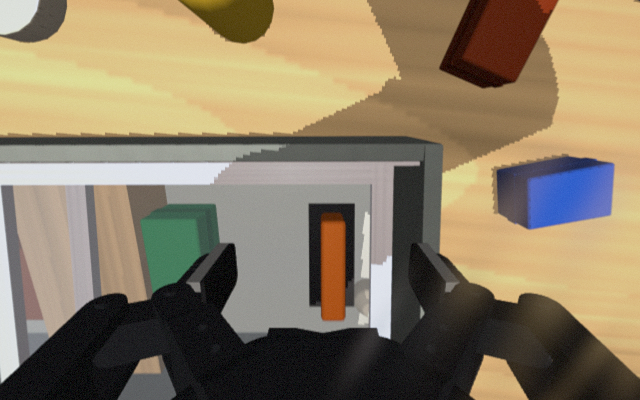

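Request:
{"name": "send_rows", "arguments": {"translation": [[-0.002, 0.003, 0], [-0.002, 0.003, 0], [-0.002, 0.003, 0], [-0.002, 0.003, 0], [-0.002, 0.003, 0], [-0.002, 0.003, 0], [-0.002, 0.003, 0]], "yaw": [0, 0, 0, 0, 0, 0, 0], "fingers": [255, 255, 255, 255, 255, 255, 255]}}

```text
clock: 3.65
position: [578.0, 155.6, 99.0]
ee_rot: [-0.049, 0.999, 0.0, -0.002]
contact_force: [-1.8, -0.2, 4.1]
gripper_width: 10.4
```

Run:
```python
from h import *
s=read_state();print(inc(s["position"]),s["gripper_width"],s["contact_force"],abs(s["joint_vel"]).max())
```

```text
[-36.4 171.8  99. ] 10.358499732589788 [-1.77667387 -0.19581405  4.08064479] 0.0002777854980006289
```

Request:
{"name": "send_rows", "arguments": {"translation": [[0, 0.004, 0], [0, 0.008, 0], [0, 0.012, 0], [0, 0.015, 0], [0, 0.017, 0], [0, 0.017, 0]], "yaw": [0, 0, 0, 0, 0, 0], "fingers": [255, 255, 255, 255, 255, 255]}}

```text
clock: 4.25
position: [576.3, 173.1, 99.0]
ee_rot: [-0.049, 0.999, 0.0, -0.002]
contact_force: [-1.3, -0.2, 3.4]
gripper_width: 10.2
```

Run:
```python
from h import *
s=read_state();print(inc(s["position"]),s["gripper_width"],s["contact_force"])
```

```text
[-36.4 189.4  99. ] 10.173648557135206 [-1.30219431 -0.22718291  3.43889562]
```

Now creep to the stop.

Request:
{"name": "send_rows", "arguments": {"translation": [[0, 0.001, 0], [0, 0.002, 0], [0, 0.003, 0], [0, 0.003, 0]], "yaw": [0, 0, 0, 0], "fingers": [255, 255, 255, 255]}}

```text
clock: 4.65
position: [576.2, 173.5, 99.0]
ee_rot: [-0.049, 0.999, -0.001, -0.002]
contact_force: [2.2, -9.1, 2.0]
gripper_width: 10.7
```

```bash
python3 - <<'E'
from h import *
s=read_state();print(inc(s["position"]),s["gripper_width"],s["contact_force"])
E
python3 snap.py w3
```

```text
[-36.5 189.8  99. ] 10.713353640440824 [ 2.22686186 -9.14801087  1.98783565]
[576.2 173.5  99. ] 0.0020576863789437887
```

View pics/w3.png

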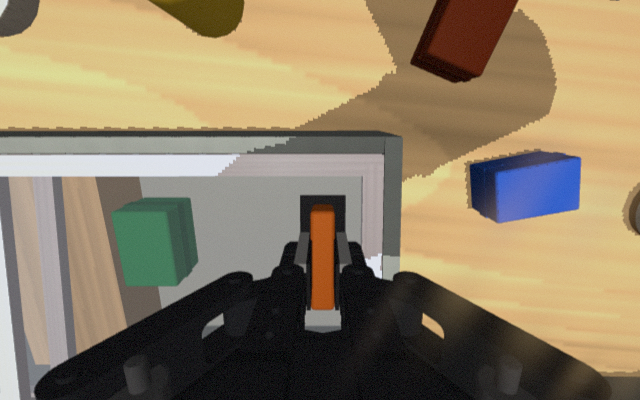

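Request:
{"name": "send_rows", "arguments": {"translation": [[0, 0.0, 0], [0, 0.0, 0], [0, 0.0, 0], [0, 0, -0.03], [0, -0.03, -0.06], [0, -0.08, -0.07], [0, -0.13, -0.07], [0, -0.18, -0.07], [0, -0.23, -0.07], [0, -0.28, -0.07], [0, -0.33, -0.07], [-0.002, -0.365, -0.07]], "yaw": [0, 0, 0, 0, 0, 0, 0, 0, 0, 0, 0, 0], "fingers": [0, 0, 0, 0, 0, 0, 0, 0, 0, 0, 0, 0]}}

```text
clock: 5.9
position: [613.9, -191.7, 169.9]
ee_rot: [-0.048, 0.999, -0.001, -0.002]
contact_force: [0.7, 0.6, -0.6]
gripper_width: 85.5
```

Run:
```python
from h import *
go(cw(case,[(-38,-175,98)])[0],YC)
```

```text
pos [ 613.9 -191.7  169.9] tooly ang 95.5 z [-0.0038 -0.0027 -1.    ] w 85.5 F [ 0.7  0.6 -0.6] t 5.9 q6 -1.43
  move [0.0023 0.0025 0.0719] yaw -0.24
```

Request:
{"name": "send_rows", "arguments": {"translation": [[0.002, 0.002, 0.03], [0.002, 0.002, 0.06], [0.002, 0.002, 0.072], [0.002, 0.002, 0.072], [0.002, 0.002, 0.072], [0.002, 0.002, 0.072], [0.002, 0.002, 0.072], [0.002, 0.002, 0.072], [0.002, 0.002, 0.072], [0.002, 0.002, 0.072], [0.002, 0.002, 0.072]], "yaw": [-0.2, -0.2, -0.2, -0.2, -0.2, -0.2, -0.2, -0.2, -0.2, -0.2, -0.2], "fingers": [0, 0, 0, 0, 255, 255, 255, 255, 255, 255, 255]}}

```text
clock: 7.0
position: [611.8, -190.1, 98.7]
ee_rot: [-0.05, 0.999, -0.001, -0.002]
contact_force: [-0.8, 2.6, 3.2]
gripper_width: 10.8
```

Run:
```python
from h import *
go(cw(case,[(-38,-25,98)])[0],YC)
print(inc(read_state()["position"]))
```

```text
pos [ 611.8 -190.1   98.7] tooly ang 95.72 z [-0.0029 -0.0029 -1.    ] w 10.8 F [-0.8  2.6  3.2] t 7.0 q6 -1.43
  move [0.0006 0.1506 0.0003] yaw -0.02
[ -37.5 -175.6   98.7]
```

Request:
{"name": "send_rows", "arguments": {"translation": [[0, 0.01, 0], [0, 0.026, 0], [0, 0.042, 0], [0, 0.058, 0], [0, 0.074, 0], [0, 0.09, 0], [0, 0.106, 0], [0, 0.122, 0], [0, 0.136, 0], [0, 0.144, 0], [0, 0.148, 0], [0, 0.148, 0]], "yaw": [0, 0, 0, 0, 0, 0, 0, 0, 0, 0, 0, 0], "fingers": [255, 255, 255, 255, 255, 255, 255, 255, 255, 255, 255, 255]}}

```text
clock: 8.2
position: [597.1, -41.8, 98.6]
ee_rot: [-0.05, 0.999, -0.001, -0.001]
contact_force: [-0.1, 0.9, 5.5]
gripper_width: 10.4
```

Request:
{"name": "send_rows", "arguments": {"translation": [[0, 0.002, 0], [0, 0.004, 0], [0, 0.005, 0], [0, 0.005, 0]], "yaw": [0, 0, 0, 0], "fingers": [255, 255, 255, 255]}}

```text
clock: 8.6
position: [596.9, -40.5, 98.7]
ee_rot: [-0.05, 0.999, -0.003, -0.002]
contact_force: [2.7, -13.9, 1.1]
gripper_width: 10.6
```

Run:
```python
from h import *
go(cw(case,[(-38,-25,98)])[0],YC)
print(inc(read_state()["position"]))
```

```text
pos [596.9 -40.5  98.7] tooly ang 95.71 z [-0.0027 -0.007  -1.    ] w 10.6 F [  2.7 -13.9   1.1] t 8.6 q6 -1.68
  move [0.0007 0.0002 0.0007] yaw -0.03
[-37.3 -25.2  98.7]
```

Run:
```python
from h import *
go(cw(case,[(-50,-85,190)])[0],YC)
```

```text
pos [596.9 -40.5  98.7] tooly ang 95.71 z [-0.0027 -0.007  -1.    ] w 10.6 F [  2.7 -13.9   1.1] t 8.6 q6 -1.68
  move [ 0.013  -0.0605 -0.0909] yaw -0.03
```

Request:
{"name": "send_rows", "arguments": {"translation": [[0, 0, 0], [0, 0, 0], [0, 0, 0], [0, 0, -0.03], [0.004, -0.02, -0.06], [0.008, -0.04, -0.085], [0.013, -0.06, -0.09], [0.013, -0.06, -0.09], [0.013, -0.06, -0.09], [0.013, -0.06, -0.09]], "yaw": [0, 0, 0, 0, 0, 0, 0, 0, 0, 0], "fingers": [0, 0, 0, 0, 0, 0, 0, 0, 0, 0]}}

```text
clock: 9.6
position: [589.9, -99.9, 188.1]
ee_rot: [-0.05, 0.999, -0.003, -0.002]
contact_force: [0.5, 0.1, -0.5]
gripper_width: 85.6
```

```bash
python3 snap.py w4
python3 - <<'E'
from h import *
im=cv2.imread("pics/w4.png")
pic("w4a.png",im,200,100,440,280,3.3)
go(cw(case,[(-50,-85,190)])[0],YC)
E
```

```text
[589.9 -99.9 188.1] 0.004401888436016509
pos [589.9 -99.9 188.1] tooly ang 95.77 z [-0.0044 -0.0068 -1.    ] w 85.0 F [ 0.3  1.  -0.5] t 9.65 q6 -1.58
  move [-0.0002 -0.0014 -0.0019] yaw 0.03
```

View pics/w4.png

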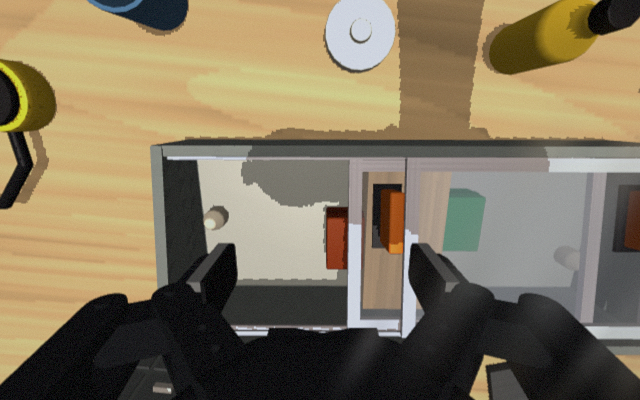

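View pics/w4a.png

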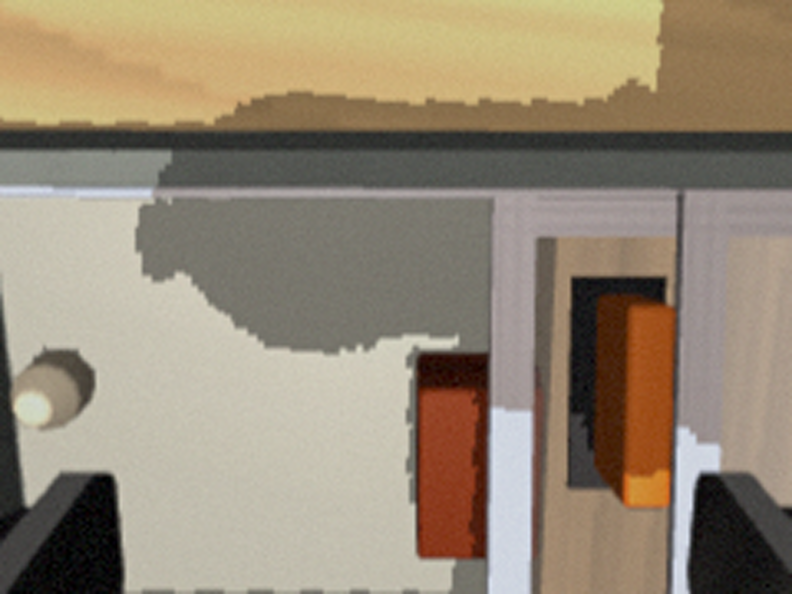

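Run:
```python
from h import *
import pickle
s=pickle.load(open("pics/w4.pkl","rb")); w=cam("wrist",s)
A=lambda u:np.array(u)/3.3+[200,100]
for n,u,z in (("so f",(418,388),50),("so b",(418,556),50),("sbot f",(417,353),10),("bob",(33,408),40),("doorR f",(491,195),70),("rimF",(600,133),76),("rimF",(10,150),76),("Rhandle",(648,470),116)): print(n,inc(unproj(w,A(u),z)[0]))
go(cw(case,[(-50,-85,190)])[0],YC)
go([390,262,190],76)
```

```text
so f [-19.6 -80.   50. ]
so b [ 38.5 -79.8  50. ]
sbot f [-18.5 -80.1  10. ]
bob [  -8.8 -205.    40. ]
doorR f [-82.4 -60.5  70. ]
rimF [-99.6 -32.8  76. ]
rimF [ -95.  -188.4   76. ]
Rhandle [-21.9 -24.5 116. ]
pos [589.9 -99.9 188.1] tooly ang 95.77 z [-0.0044 -0.0068 -1.    ] w 85.0 F [ 0.3  1.  -0.5] t 9.65 q6 -1.58
  move [-0.0002 -0.0014 -0.0019] yaw 0.03
pos [589.9 -99.9 188.1] tooly ang 95.77 z [-0.0044 -0.0068 -1.    ] w 85.0 F [ 0.3  1.  -0.5] t 9.65 q6 -1.58
  move [ 0.1625  0.3802 -0.0035] yaw 19.77
```

Run:
```python
from h import *
go([444,240,200],166)
```

```text
pos [589.9 -99.9 188.1] tooly ang 95.77 z [-0.0044 -0.0068 -1.    ] w 85.0 F [ 0.3  1.  -0.5] t 9.65 q6 -1.58
  move [ 0.1111  0.3528 -0.0135] yaw -70.23
```

Request:
{"name": "send_rows", "arguments": {"translation": [[0.011, 0.035, -0.012], [0.022, 0.07, -0.012], [0.033, 0.105, -0.012], [0.044, 0.14, -0.012], [0.055, 0.175, -0.012], [0.066, 0.21, -0.012], [0.077, 0.245, -0.012], [0.088, 0.28, -0.012], [0.1, 0.317, -0.012], [0.111, 0.353, -0.013], [0.111, 0.353, -0.013], [0.111, 0.353, -0.013]], "yaw": [-8, -16, -24, -32, -40, -48, -56, -63, -70, -70, -70, -70], "fingers": [0, 0, 0, 0, 0, 0, 0, 0, 0, 0, 0, 0]}}

```text
clock: 10.85
position: [443.2, 241.3, 198.9]
ee_rot: [-0.615, 0.788, -0.001, -0.004]
contact_force: [0.6, 0.4, 0.5]
gripper_width: 85.6
```

```bash
python3 snap.py w5
python3 - <<'E'
from h import *
go([444,252,200],166)
E
```

```text
[443.2 241.3 198.9] 0.03739343963316402
pos [443.6 240.5 199. ] tooly ang 165.84 z [-0.0053 -0.0077 -1.    ] w 85.2 F [-0.3 -0.7  0.3] t 10.9 q6 -1.07
  move [-0.0113  0.0024 -0.0011] yaw -0.16
```

View pics/w5.png

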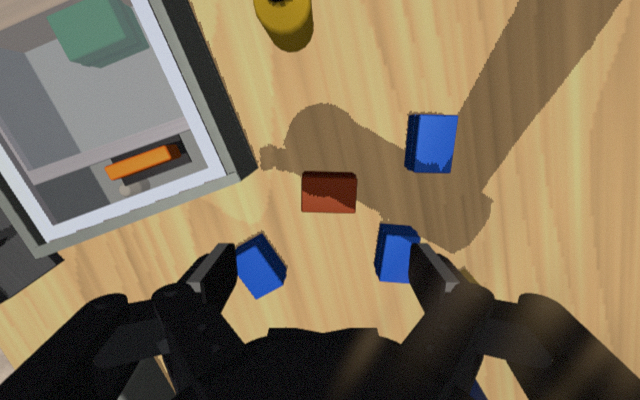

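Run:
```python
from h import *
im=cv2.imread("pics/w5.png")
pic("w5a.png",im,280,150,380,230,7)
```

```text
(no output)
```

View pics/w5a.png

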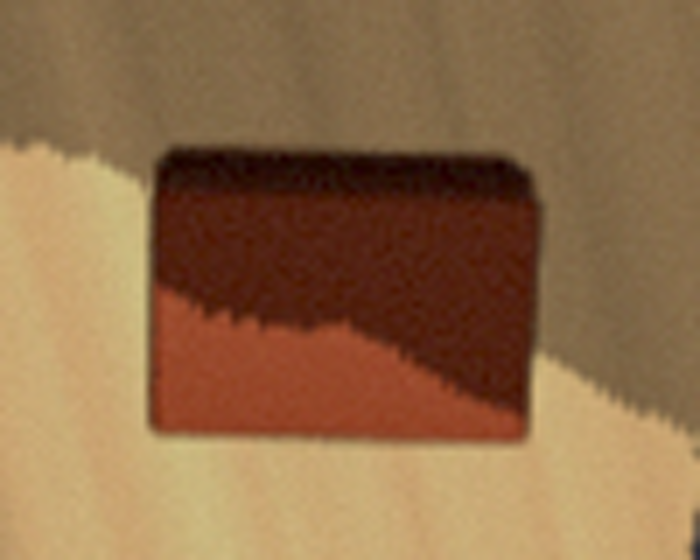

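Run:
```python
from h import *
import pickle
s=pickle.load(open("pics/w5.pkl","rb")); w=cam("wrist",s)
uv=np.array([(153,192),(540,200),(527,442),(150,433)])/7+[280,150]
P=unproj(w,uv,40); print(P.round(1)); print(np.linalg.norm(np.diff(P[[0,1,2,3,0]],axis=0),axis=1))
def f(q):
    c,sn=np.cos(q[2]),np.sin(q[2]); X=np.array([(30,-20),(-30,-20),(-30,20),(30,20)])
    return (np.c_[X[:,0]*c-X[:,1]*sn+q[0],X[:,0]*sn+X[:,1]*c+q[1]]-P[:,:2]).ravel()
r=least_squares(f,[444,252,-.24]);x,y,a=r.x;print(r.x,np.degrees(a),r.fun.round(1))
g=np.array([x+6*np.sin(a),y-6*np.cos(a)])  # 6mm to bar -y
print(g)
go([*g,90],np.degrees(a)); go([*g,9],np.degrees(a))
```

```text
[[461.5 229.4  40. ]
 [404.9 244.9  40. ]
 [415.1 282.1  40. ]
 [472.  266.3  40. ]]
[58.71311681 38.6293552  59.06785262 38.36705678]
[ 4.38362020e+02  2.55668355e+02 -2.70258938e-01] -15.484696534362985 [ 0.4 -1.  -0.8 -0.5 -0.3  0.8  0.6  0.7]
[436.7601339  249.88614377]
pos [443.6 240.5 199. ] tooly ang 165.84 z [-0.0053 -0.0077 -1.    ] w 85.2 F [-0.3 -0.7  0.3] t 10.9 q6 -1.07
  move [-0.0084  0.0085  0.1089] yaw 1.32
pos [443.6 240.5 199. ] tooly ang 165.84 z [-0.0053 -0.0077 -1.    ] w 85.2 F [-0.3 -0.7  0.3] t 10.9 q6 -1.07
  move [-0.0091  0.0083  0.1899] yaw 1.32
```

Request:
{"name": "send_rows", "arguments": {"translation": [[-0.008, 0.008, 0.04], [-0.008, 0.008, 0.08], [-0.008, 0.008, 0.11], [-0.009, 0.008, 0.14], [-0.009, 0.008, 0.17], [-0.009, 0.008, 0.19], [-0.009, 0.008, 0.19], [-0.009, 0.008, 0.19]], "yaw": [1.3, 1.3, 1.3, 1.3, 1.3, 1.3, 1.3, 1.3], "fingers": [0, 0, 0, 0, 0, 0, 0, 0]}}

```text
clock: 11.7
position: [437.5, 249.1, 9.0]
ee_rot: [-0.605, 0.796, -0.002, -0.005]
contact_force: [0.5, 0.0, 0.2]
gripper_width: 85.0
```

```bash
python3 - <<'E'
from h import *
go([436.8,249.9,9],-15.5)
E
python3 snap.py w6
```

```text
pos [437.5 249.1   9. ] tooly ang 164.48 z [-0.0054 -0.0082 -1.    ] w 85.0 F [0.5 0.  0.2] t 11.7 q6 -1.11
  move [-0.0005  0.0009  0.    ] yaw -0.02
[437.5 249.1   9. ] 0.030552463880389475
```

View pics/w6.png

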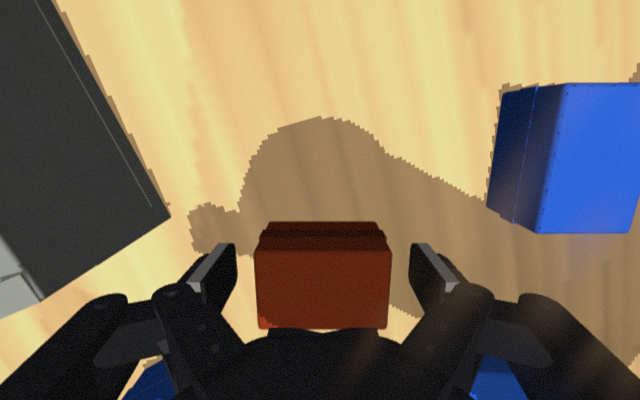

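Request:
{"name": "send_rows", "arguments": {"translation": [[0, 0.001, 0], [0, 0.001, 0], [0, 0.001, 0], [0, 0.001, 0], [0, 0.001, 0], [0, 0.001, -0.02], [0, 0.001, -0.05], [0, 0.001, -0.09], [0, 0.001, -0.13], [0, 0.001, -0.17], [0, 0.001, -0.18], [0, 0.001, -0.18]], "yaw": [0, 0, 0, 0, 0, 0, 0, 0, 0, 0, 0, 0], "fingers": [255, 255, 255, 255, 255, 255, 255, 255, 255, 255, 255, 255]}}

```text
clock: 12.95
position: [437.8, 251.7, 191.4]
ee_rot: [-0.605, 0.796, -0.001, -0.002]
contact_force: [-0.0, -0.3, -3.6]
gripper_width: 59.2
```

```bash
python3 snap.py w7;python3 - <<'E'
from h import *
go([436.8,249.9,9],-15.5)
E
```

```text
[437.8 251.7 191.4] 0.06285082970320946
pos [436.8 250.8 189.3] tooly ang 164.47 z [-0.0051 -0.0062 -1.    ] w 59.1 F [-0.1 -0.2 -3.6] t 13.0 q6 -1.12
  move [-0.0004 -0.0008  0.1803] yaw -0.03
```

View pics/w7.png

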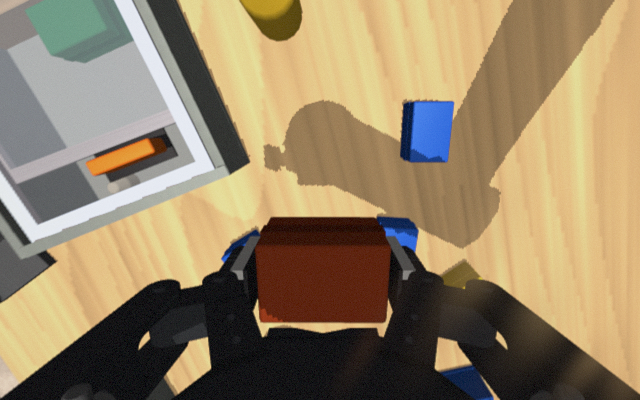

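Run:
```python
from h import *
im=cv2.imread("pics/w7.png")
pic("w7a.png",im,235,205,410,335,4.5)
```

```text
(no output)
```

View pics/w7a.png

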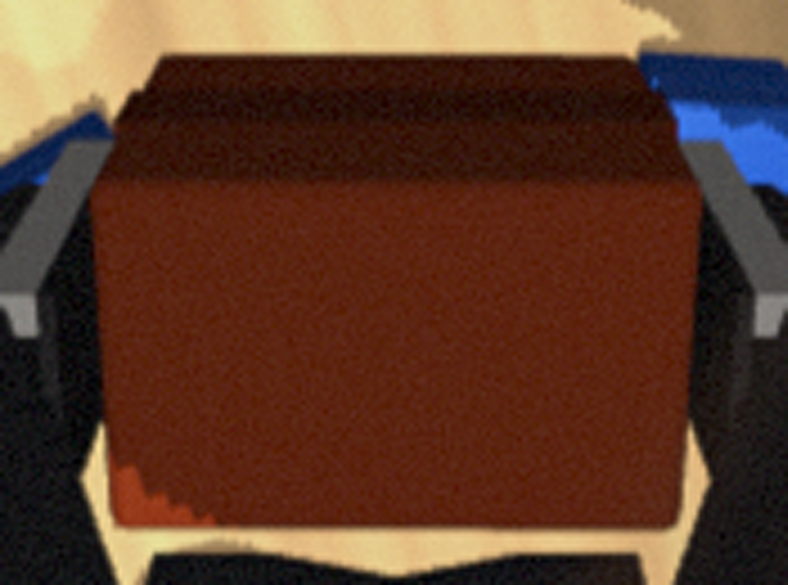

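Run:
```python
from h import *
w=cam("wrist",dict(ee_rot=[0,0,0,1],position=[0,0,0]))
uv=np.array([(93,183),(702,184),(678,528),(115,527)])/4.5+[235,205]
for zt in(-29,-31,-33):
    P=unproj(w,uv,zt);print(zt,P[:,:2].round(1).tolist(),P.mean(0).round(1))
    print(np.linalg.norm(np.diff(P[[0,1,2,3,0]],axis=0),axis=1).round(1))
bs=cw(case,[(9.5,-106,0)])[0]
go([*cw(case,[(9.5,-118,200)])[0]],YC-90)
```

```text
-29 [[15.1, -27.8], [14.9, 29.9], [-23.6, 29.9], [-23.5, -28.0]] [ -4.3   1.  -29. ]
[57.8 38.5 57.9 38.5]
-31 [[16.0, -27.3], [15.9, 29.4], [-22.0, 29.4], [-21.9, -27.5]] [ -3.   1. -31.]
[56.7 37.9 56.9 37.8]
-33 [[16.9, -26.8], [16.8, 28.9], [-20.4, 28.9], [-20.2, -26.9]] [ -1.7   1.  -33. ]
[55.7 37.2 55.8 37.2]
pos [436.8 250.8 189.3] tooly ang 164.47 z [-0.0051 -0.0062 -1.    ] w 59.1 F [-0.1 -0.2 -3.6] t 13.0 q6 -1.12
  move [ 0.3074 -0.3095 -0.0095] yaw -21.27
```

Request:
{"name": "send_rows", "arguments": {"translation": [[0.0, 0.0, -0.009], [0.028, -0.028, -0.009], [0.058, -0.058, -0.009], [0.09, -0.09, -0.009], [0.122, -0.122, -0.009], [0.154, -0.154, -0.009], [0.186, -0.186, -0.009], [0.218, -0.218, -0.009], [0.25, -0.25, -0.009], [0.278, -0.28, -0.009], [0.298, -0.3, -0.009], [0.305, -0.308, -0.009]], "yaw": [0, -2, -4, -6, -8, -10, -12, -14, -16, -18, -20, -21.3], "fingers": [255, 255, 255, 255, 255, 255, 255, 255, 255, 255, 255, 255]}}

```text
clock: 14.2
position: [651.9, -128.3, 196.3]
ee_rot: [0.741, -0.671, -0.002, 0.006]
contact_force: [-1.0, -0.7, -2.6]
gripper_width: 59.0
```

Request:
{"name": "send_rows", "arguments": {"translation": [[0.0, 0.0, 0], [0, 0, 0]], "yaw": [0, 0], "fingers": [255, 255]}}

```text
clock: 14.4
position: [650.7, -128.3, 193.6]
ee_rot: [0.741, -0.672, -0.004, 0.007]
contact_force: [-0.3, 0.4, -3.3]
gripper_width: 58.7
```

```bash
python3 - <<'E'
from h import *
print(inc(read_state()["position"]))
go([*cw(case,[(10,-112,130)])[0]],YC-90)
go([*cw(case,[(10,-112,21)])[0]],YC-90)
E
python3 snap.py w8
```

```text
[   7.5 -118.   193.6]
pos [ 650.7 -128.3  193.6] tooly ang -174.44 z [-0.0154 -0.0059 -0.9999] w 58.7 F [-0.3  0.4 -3.3] t 14.4 q6 0.04
  move [-0.0062 -0.0035  0.0635] yaw -0.18
pos [ 650.7 -128.3  193.6] tooly ang -174.44 z [-0.0154 -0.0059 -0.9999] w 58.7 F [-0.3  0.4 -3.3] t 14.4 q6 0.04
  move [-0.0067 -0.0053  0.1725] yaw -0.18
[ 650.7 -128.3  193.6] 0.024306063218819715
```

View pics/w8.png

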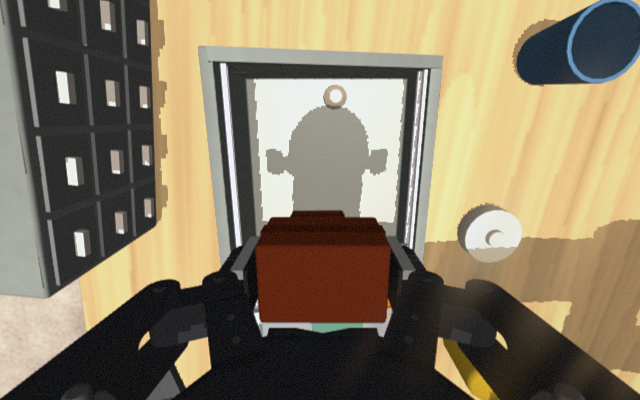

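Request:
{"name": "send_rows", "arguments": {"translation": [[-0.006, -0.0035, 0.01], [-0.006, -0.0035, 0.03], [-0.006, -0.004, 0.06], [-0.006, -0.004, 0.09], [-0.006, -0.0045, 0.115], [-0.0065, -0.005, 0.13], [-0.0065, -0.005, 0.14], [-0.0065, -0.005, 0.14], [-0.0065, -0.005, 0.14]], "yaw": [-0.2, -0.2, -0.2, -0.2, -0.2, -0.2, -0.2, -0.2, -0.2], "fingers": [255, 255, 255, 255, 255, 255, 255, 255, 255]}}

```text
clock: 15.35
position: [654.1, -121.5, 55.3]
ee_rot: [0.742, -0.67, -0.002, 0.006]
contact_force: [0.7, -1.0, -2.9]
gripper_width: 59.1
```

Run:
```python
from h import *
print(inc(read_state()["position"]))
go([*cw(case,[(10,-112,19)])[0]],YC-90)
```

```text
[  11.6 -111.5   55.3]
pos [ 654.1 -121.5   55.3] tooly ang -174.14 z [-0.0122 -0.0064 -0.9999] w 59.1 F [ 0.7 -1.  -2.9] t 15.35 q6 0.04
  move [0.0003 0.0011 0.0364] yaw 0.12
```

Request:
{"name": "send_rows", "arguments": {"translation": [[0, 0.001, 0.012], [0, 0.001, 0.024], [0, 0.001, 0.031], [0, 0.001, 0.034], [0, 0.001, 0.034]], "yaw": [0.1, 0.1, 0.1, 0.1, 0.1], "fingers": [255, 255, 255, 255, 255]}}

```text
clock: 15.85
position: [652.3, -122.0, 21.9]
ee_rot: [0.742, -0.671, -0.003, 0.007]
contact_force: [-3.8, 1.8, 2.9]
gripper_width: 58.9
```

Request:
{"name": "send_rows", "arguments": {"translation": [[0, 0, 0.001], [0, 0, 0.002], [0, 0, 0.002]], "yaw": [0, 0, 0], "fingers": [255, 255, 255]}}

```text
clock: 16.15
position: [652.3, -122.0, 21.8]
ee_rot: [0.742, -0.67, -0.002, 0.007]
contact_force: [-4.9, 1.4, 7.7]
gripper_width: 59.0
```

Run:
```python
from h import *
print(inc(read_state()["position"]))
go([*cw(case,[(10,-105,19)])[0]],YC-90)
```

```text
[   9.7 -111.8   21.8]
pos [ 652.3 -122.    21.8] tooly ang -174.18 z [-0.0129 -0.0073 -0.9999] w 59.0 F [-4.9  1.4  7.7] t 16.15 q6 0.03
  move [-0.0068 -0.0004  0.0028] yaw 0.08
```

Request:
{"name": "send_rows", "arguments": {"translation": [[-0.002, 0, -0.001], [-0.004, 0, -0.001], [-0.005, 0, -0.001], [-0.005, 0, -0.001]], "yaw": [0, 0, 0, 0], "fingers": [255, 255, 255, 255]}}

```text
clock: 16.55
position: [651.6, -116.8, 22.0]
ee_rot: [0.742, -0.67, -0.003, 0.007]
contact_force: [0.1, 0.3, -3.1]
gripper_width: 58.9
```

```bash
python3 snap.py w9
python3 - <<'E'
from h import *
print(inc(read_state()["position"]))
go([*cw(case,[(10,-105,19)])[0]],YC-90)
cv2.imwrite("pics/s9.png",get_image("side")); t=get_image("top"); pic("t9.png",t,230,100,395,215,4.8)
E
```

```text
[ 651.6 -116.8   22. ] 0.0041081087606245625
[   9.5 -106.7   22.1]
pos [ 651.6 -116.9   22.1] tooly ang -174.17 z [-0.0137 -0.0073 -0.9999] w 58.8 F [ 0.2 -1.  -2.8] t 16.6 q6 0.03
  move [-0.0017 -0.0005  0.0031] yaw 0.09
```

View pics/w9.png

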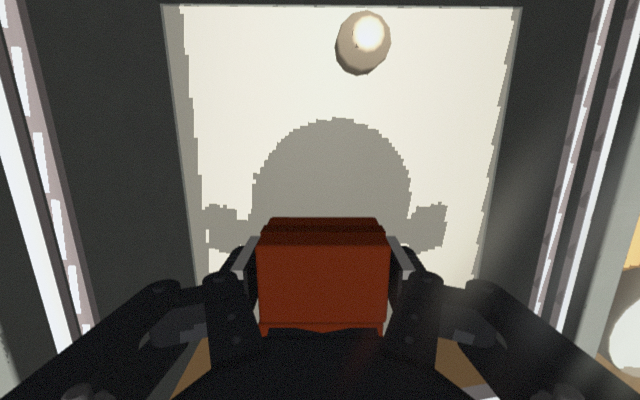

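View pics/s9.png

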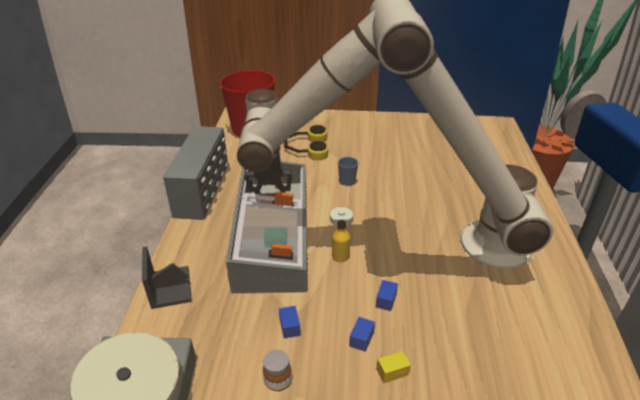

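Run:
```python
from h import *
im=cv2.imread("pics/w9.png")
pic("w9a.png",im,240,210,410,345,4.5)
```

```text
(no output)
```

View pics/w9a.png

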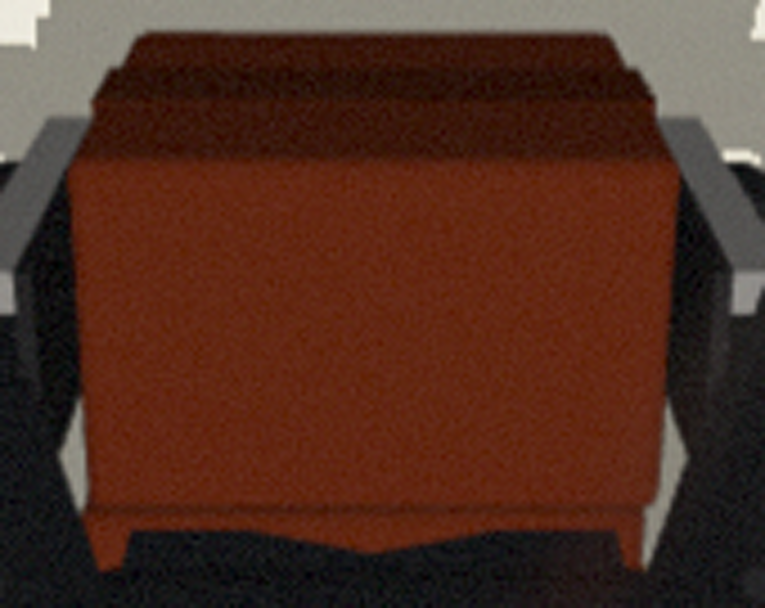

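Request:
{"name": "send_rows", "arguments": {"translation": [[0, -0.001, 0], [-0.001, -0.001, 0], [-0.002, -0.001, 0], [-0.003, -0.001, 0], [-0.003, -0.001, 0]], "yaw": [0, 0, 0, 0, 0], "fingers": [255, 255, 255, 255, 255]}}

```text
clock: 17.2
position: [652.7, -115.9, 22.3]
ee_rot: [0.742, -0.67, -0.002, 0.008]
contact_force: [1.9, -7.2, -5.6]
gripper_width: 59.0
```

```bash
python3 snap.py w10
python3 - <<'E'
from h import *
print(inc(read_state()["position"]))
im=cv2.imread("pics/w10.png")
pic("w10a.png",im,240,210,410,345,4.5)
go([*cw(case,[(10,-105,19)])[0]],YC-90)
E
```

```text
[ 652.7 -115.9   22.3] 0.0022212235797386738
[  10.7 -105.8   22.3]
pos [ 652.7 -115.9   22.3] tooly ang -174.21 z [-0.0129 -0.0093 -0.9999] w 59.0 F [ 1.9 -7.8 -5.3] t 17.25 q6 0.02
  move [-0.0009  0.0006  0.0033] yaw 0.05
```

View pics/w10a.png

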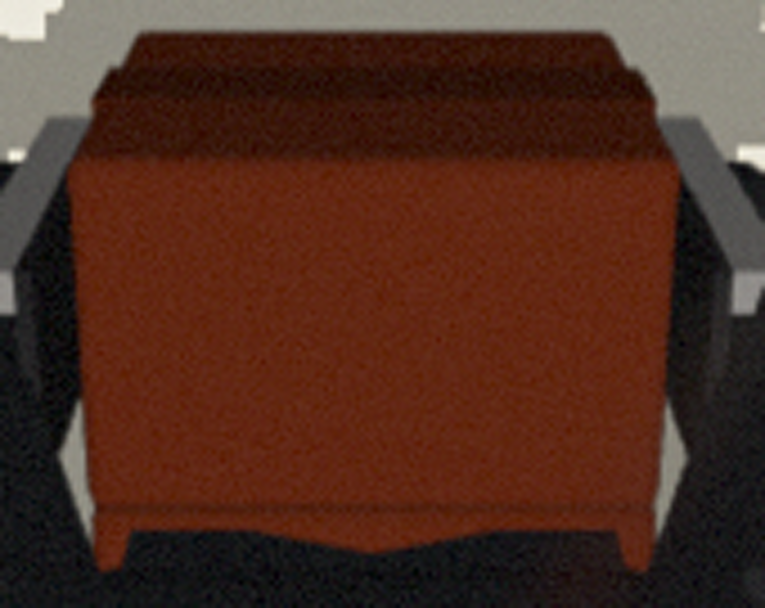

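Request:
{"name": "send_rows", "arguments": {"translation": [[-0.0015, 0, 0.0005], [-0.0015, 0, 0.001], [-0.0015, 0, 0.001], [-0.0015, 0, 0.001]], "yaw": [0, 0, 0, 0], "fingers": [255, 255, 255, 255]}}

```text
clock: 17.65
position: [652.7, -116.0, 22.1]
ee_rot: [0.742, -0.671, -0.001, 0.008]
contact_force: [0.8, -6.2, -0.9]
gripper_width: 58.9
```

Request:
{"name": "send_rows", "arguments": {"translation": [[-0.0005, 0, 0], [-0.0005, 0, 0], [-0.0005, 0, 0], [-0.0005, 0, 0], [0, 0, 0]], "yaw": [0, 0, 0, 0, 0], "fingers": [240, 120, 40, 0, 0]}}

```text
clock: 18.15
position: [651.4, -115.3, 21.8]
ee_rot: [0.742, -0.67, -0.002, 0.009]
contact_force: [-4.5, 1.4, -0.6]
gripper_width: 85.5
```

```bash
python3 snap.py w11
python3 - <<'E'
from h import *
print(inc(read_state()["position"]))
im=cv2.imread("pics/w11.png")
pic("w11a.png",im,230,200,420,345,4)
go([*cw(case,[(10,-110,190)])[0]],YC-90)
E
```

```text
[ 651.4 -115.3   21.8] 0.010106042397677968
[   9.5 -105.2   21.8]
pos [ 651.4 -115.4   21.8] tooly ang -174.21 z [-0.0152 -0.0103 -0.9998] w 85.9 F [-4.8  1.5  0.5] t 18.2 q6 0.02
  move [ 0.0063  0.0022 -0.1681] yaw 0.05
```

View pics/w11a.png

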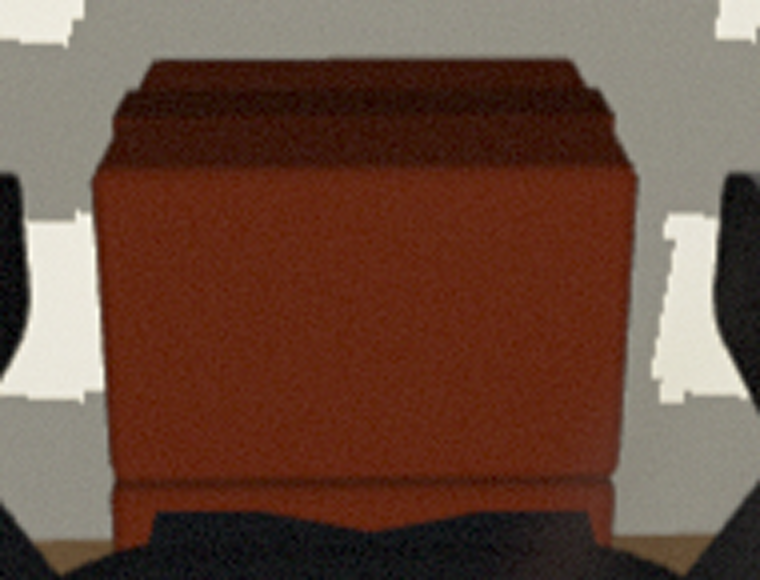

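Request:
{"name": "send_rows", "arguments": {"translation": [[0.001, 0.002, -0.005], [0.002, 0.003, -0.02], [0.003, 0.003, -0.05], [0.004, 0.003, -0.09], [0.006, 0.003, -0.13], [0.006, 0.002, -0.165], [0.006, 0.002, -0.165], [0.006, 0.002, -0.165]], "yaw": [0, 0, 0, 0, 0, 0, 0, 0], "fingers": [0, 0, 0, 0, 0, 0, 0, 0]}}

```text
clock: 19.0
position: [653.5, -119.8, 189.7]
ee_rot: [0.742, -0.67, -0.0, 0.007]
contact_force: [-1.0, -0.8, -0.9]
gripper_width: 85.6
```

Run:
```python
from h import *
print(inc(read_state()["position"]))
go([*cw(case,[(-60,-90,190)])[0]],YC)
```

```text
[  11.1 -109.8  189.7]
pos [ 653.5 -119.8  189.7] tooly ang -174.21 z [-0.0098 -0.0099 -0.9999] w 85.6 F [-1.  -0.8 -0.9] t 19.0 q6 0.03
  move [-0.0198  0.0711  0.0003] yaw -89.95
```

Request:
{"name": "send_rows", "arguments": {"translation": [[-0.002, 0.007, 0], [-0.004, 0.014, 0], [-0.006, 0.021, 0], [-0.008, 0.028, 0], [-0.01, 0.035, 0], [-0.012, 0.042, 0], [-0.014, 0.049, 0], [-0.016, 0.056, 0], [-0.018, 0.063, 0], [-0.02, 0.071, 0], [-0.02, 0.071, 0], [-0.02, 0.071, 0]], "yaw": [8.2, 16.4, 24.6, 32.8, 41, 49.2, 57.4, 65.6, 73.8, 82, 90, 90], "fingers": [0, 0, 0, 0, 0, 0, 0, 0, 0, 0, 0, 0]}}

```text
clock: 20.2
position: [580.1, -107.1, 189.5]
ee_rot: [-0.051, 0.999, -0.005, -0.006]
contact_force: [-0.3, 0.2, -0.8]
gripper_width: 85.5
```

Request:
{"name": "send_rows", "arguments": {"translation": [[0, 0, 0], [0, 0, 0]], "yaw": [0, 0], "fingers": [0, 0]}}

```text
clock: 20.4
position: [580.0, -107.0, 188.9]
ee_rot: [-0.052, 0.999, -0.005, -0.006]
contact_force: [-0.1, 0.1, 0.2]
gripper_width: 85.6
```

```bash
python3 snap.py w12
python3 - <<'E'
from h import *
im=cv2.imread("pics/w12.png")
pic("w12a.png",im,200,130,420,290,3.6)
print(inc(read_state()["position"]))
go([*cw(case,[(-38,-25,170)])[0]],YC)
go([*cw(case,[(-38,-25,98)])[0]],YC)
E
```

```text
[ 580.  -107.   188.9] 0.010266852015753725
[-60.7 -89.7 189. ]
pos [ 580.  -107.1  189. ] tooly ang 95.89 z [-0.0122 -0.0099 -0.9999] w 85.3 F [-0.2  0.8  0.3] t 20.45 q6 -1.57
  move [-0.0231  0.0648  0.0182] yaw 0.15
pos [ 580.  -107.1  189. ] tooly ang 95.89 z [-0.0122 -0.0099 -0.9999] w 85.3 F [-0.2  0.8  0.3] t 20.45 q6 -1.57
  move [-0.0241  0.0655  0.0902] yaw 0.15
```

View pics/w12a.png

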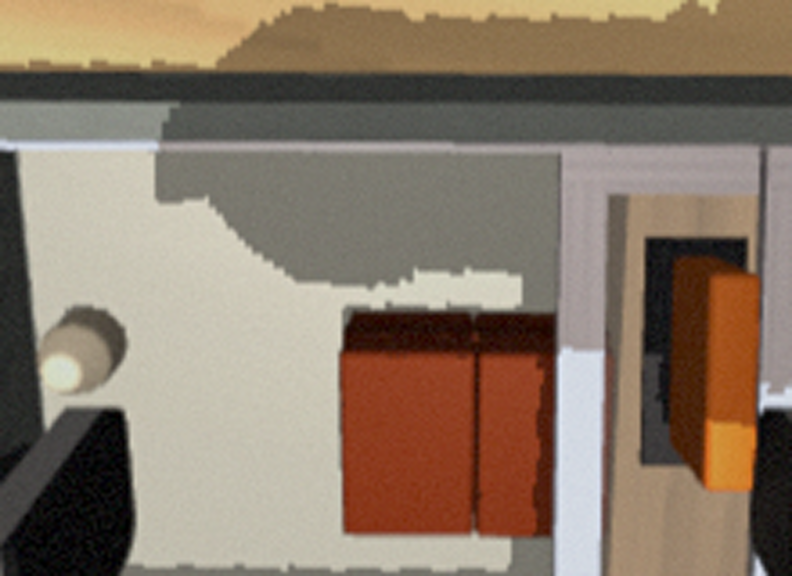

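Run:
```python
from h import *
import pickle
s=pickle.load(open("pics/w12.pkl","rb")); w=cam("wrist",s)
for u in((342,351),(472,351),(479,350),(345,534),(474,534),(480,536),(342,440),(473,440),(479,440)): print(u,inc(unproj(w,np.array(u)/3.6+[200,130],50)[0]))
im=cv2.imread("pics/w12.png")
for r in (233,240,250,260,270): print(im[r,325:340,2])
pic("w12b.png",im,290,210,360,285,8)
```

```text
(342, 351) [ -20.1 -119.1   50. ]
(472, 351) [-20.3 -81.6  50. ]
(479, 350) [-20.6 -79.6  50. ]
(345, 534) [  39.  -119.5   50. ]
(474, 534) [ 38.7 -80.4  50. ]
(480, 536) [ 39.3 -78.6  50. ]
(342, 440) [   7.9 -119.7   50. ]
(473, 440) [  7.6 -81.   50. ]
(479, 440) [  7.6 -79.3  50. ]
[150 147 149 149 148 147 115  59 116 148 151 153 148 152 152]
[145 145 149 148 147 140 106  61 119 147 149 149 152 149 149]
[141 144 147 145 147 133 102  65 123 144 144 141 148 148 145]
[141 142 144 139 142 125  93  68 128 141 143 142 142 139 142]
[136 138 138 137 136 119  77  80 123 139 139 141 139 140 140]
```

View pics/w12b.png

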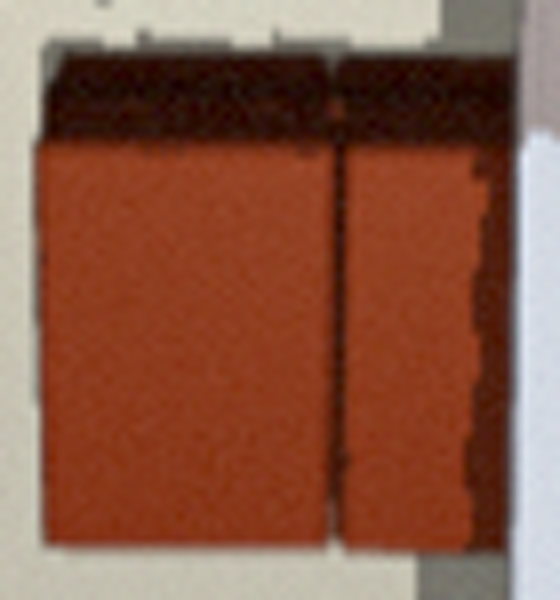

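Run:
```python
from h import *
go([*cw(case,[(9.5,-145,140)])[0]],YC)
go([*cw(case,[(9.5,-145,35)])[0]],YC)
```

```text
pos [ 580.  -107.1  189. ] tooly ang 95.89 z [-0.0122 -0.0099 -0.9999] w 85.3 F [-0.2  0.8  0.3] t 20.45 q6 -1.57
  move [-0.0707 -0.055   0.0486] yaw 0.15
pos [ 580.  -107.1  189. ] tooly ang 95.89 z [-0.0122 -0.0099 -0.9999] w 85.3 F [-0.2  0.8  0.3] t 20.45 q6 -1.57
  move [-0.0721 -0.0541  0.1536] yaw 0.15
```

Request:
{"name": "send_rows", "arguments": {"translation": [[-0.025, -0.018, 0.015], [-0.05, -0.036, 0.03], [-0.07, -0.055, 0.048], [-0.07, -0.055, 0.048], [-0.07, -0.055, 0.048], [-0.07, -0.055, 0.048]], "yaw": [0.1, 0.1, 0.1, 0.1, 0.1, 0.1], "fingers": [255, 255, 255, 255, 255, 255]}}

```text
clock: 21.05
position: [654.6, -154.8, 141.3]
ee_rot: [-0.051, 0.999, -0.005, -0.006]
contact_force: [0.2, -0.0, -0.0]
gripper_width: 0.4
```

```bash
python3 snap.py w13
python3 - <<'E'
from h import *
go([*cw(case,[(9.5,-145,35)])[0]],YC)
E
```

```text
[ 654.6 -154.8  141.3] 0.01876048424472263
pos [ 654.7 -154.6  141.8] tooly ang 95.85 z [-0.0107 -0.01   -0.9999] w -0.0 F [-0.7 -0.5  0.8] t 21.1 q6 -1.49
  move [-0.002   0.0005  0.1068] yaw 0.11
```

View pics/w13.png

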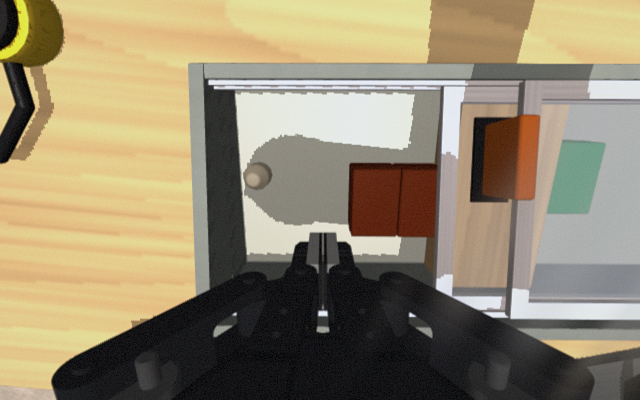

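Request:
{"name": "send_rows", "arguments": {"translation": [[-0.002, 0.006, 0.03], [-0.002, 0.006, 0.06], [-0.002, 0.006, 0.085], [-0.002, 0.006, 0.101], [-0.002, 0.006, 0.101], [-0.002, 0.006, 0.101]], "yaw": [0, 0, 0, 0, 0, 0], "fingers": [255, 255, 255, 255, 255, 255]}}

```text
clock: 21.7
position: [655.5, -149.2, 42.2]
ee_rot: [-0.052, 0.999, -0.005, -0.005]
contact_force: [-0.5, 0.0, 1.1]
gripper_width: -0.2
```

```bash
python3 snap.py w14
python3 - <<'E'
from h import *
print(inc(read_state()["position"]))
go([*cw(case,[(9.5,-130,40)])[0]],YC)
E
```

```text
[ 655.5 -149.2   42.2] 0.02174586726460059
[  10.7 -139.3   42.8]
pos [ 656.  -149.3   42.8] tooly ang 95.9 z [-0.0075 -0.0104 -0.9999] w 0.2 F [ 0.3 -0.   0.3] t 21.75 q6 -1.5
  move [0.0011 0.0093 0.0027] yaw 0.16
```

View pics/w14.png

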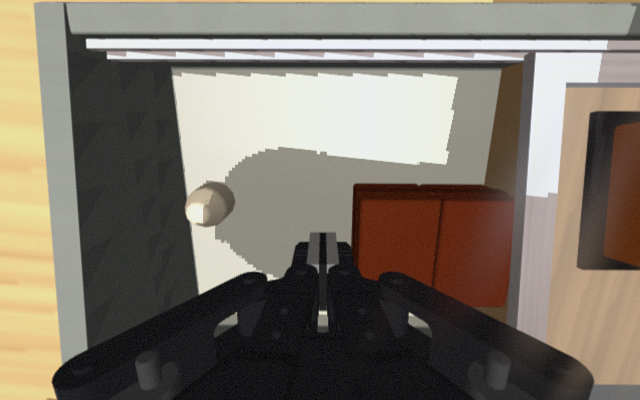

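Request:
{"name": "send_rows", "arguments": {"translation": [[0.001, 0.003, 0.003], [0.001, 0.006, 0.003], [0.001, 0.008, 0.003], [0.001, 0.01, 0.003], [0.001, 0.01, 0.003]], "yaw": [0, 0, 0, 0, 0], "fingers": [255, 255, 255, 255, 255]}}

```text
clock: 22.25
position: [654.8, -142.4, 41.2]
ee_rot: [-0.052, 0.999, -0.007, -0.003]
contact_force: [0.4, -10.5, 1.8]
gripper_width: 0.2
```

Run:
```python
from h import *
print(inc(read_state()["position"]),read_state()["contact_force"])
```

```text
[  10.2 -132.4   41.2] [  0.41336448 -10.53720966   1.80829462]
```

Request:
{"name": "send_rows", "arguments": {"translation": [[0, -0.004, 0], [0, -0.007, 0], [0, -0.007, -0.03], [0, -0.007, -0.07], [0, -0.007, -0.11], [0.01, 0.02, -0.13], [0.025, 0.05, -0.13], [0.04, 0.08, -0.13], [0.048, 0.107, -0.13], [0.048, 0.107, -0.13], [0.048, 0.107, -0.13]], "yaw": [0, 0, 0, 0, 0, 0, 0, 0, 0, 0, 0], "fingers": [255, 255, 255, 255, 255, 0, 0, 0, 0, 0, 0]}}

```text
clock: 23.35
position: [596.8, -38.3, 170.4]
ee_rot: [-0.053, 0.999, -0.007, -0.003]
contact_force: [1.0, -0.5, 0.5]
gripper_width: 84.3
```

```bash
python3 snap.py w15
python3 - <<'E'
from h import *
im=cv2.imread("pics/w15.png");pic("w15a.png",im,160,110,420,310,3)
go([*cw(case,[(-38,-25,98)])[0]],YC)
E
```

```text
[596.8 -38.3 170.4] 0.02685354604981453
pos [597.  -38.9 170.2] tooly ang 95.96 z [-0.0048 -0.0141 -0.9999] w 85.3 F [ 0.  -1.2  0.2] t 23.4 q6 -1.69
  move [ 0.0006 -0.0004  0.0722] yaw 0.22
```

View pics/w15a.png

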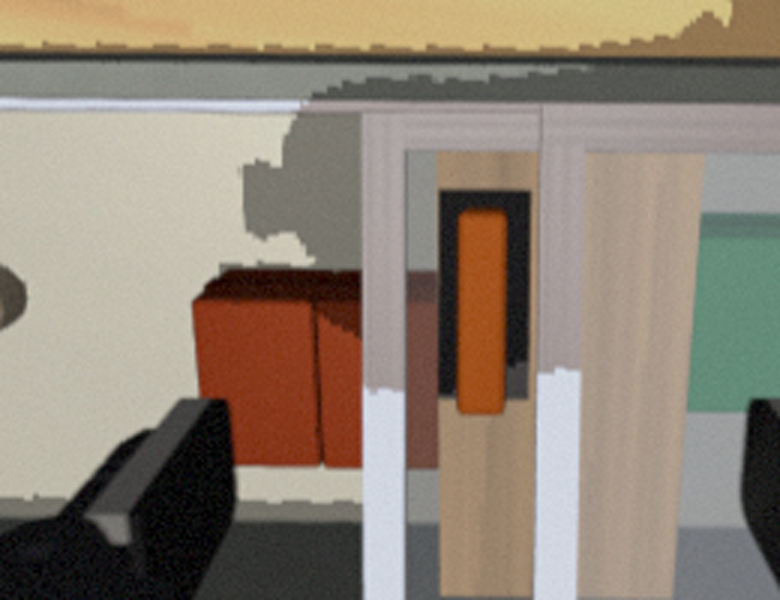

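Request:
{"name": "send_rows", "arguments": {"translation": [[0, 0, 0.03], [0, 0, 0.06], [0, 0, 0.072], [0, 0, 0.072], [0, 0, 0.072], [0, 0, 0.072], [0, 0, 0.072], [0, 0, 0.072], [0, 0, 0.072], [0, 0, 0.072]], "yaw": [0.2, 0.2, 0.2, 0.2, 0.2, 0.2, 0.2, 0.2, 0.2, 0.2], "fingers": [0, 0, 0, 255, 255, 255, 255, 255, 255, 255]}}

```text
clock: 24.4
position: [597.3, -40.6, 99.5]
ee_rot: [-0.05, 0.999, -0.007, -0.002]
contact_force: [0.3, -4.7, 5.7]
gripper_width: 10.4
```

Run:
```python
from h import *
print(inc(read_state()["position"]))
go([*cw(case,[(-38,-190,98.5)])[0]],YC)
```

```text
[-36.9 -25.4  99.5]
pos [597.3 -40.6  99.5] tooly ang 95.76 z [-0.0029 -0.0149 -0.9999] w 10.4 F [ 0.3 -4.7  5.7] t 24.4 q6 -1.69
  move [ 0.0012 -0.1646  0.0034] yaw 0.02
```

Request:
{"name": "send_rows", "arguments": {"translation": [[0, -0.01, 0], [0, -0.026, 0.0004], [0, -0.042, 0.0006], [0, -0.058, 0.0008], [0, -0.074, 0.001], [0, -0.09, 0.0013], [0, -0.106, 0.0016], [0, -0.122, 0.0018], [0, -0.138, 0.002], [0, -0.152, 0.0022], [0, -0.16, 0.0024], [0, -0.162, 0.0024]], "yaw": [0, 0, 0, 0, 0, 0, 0, 0, 0, 0, 0, 0], "fingers": [255, 255, 255, 255, 255, 255, 255, 255, 255, 255, 255, 255]}}

```text
clock: 25.6
position: [613.4, -203.1, 99.5]
ee_rot: [-0.05, 0.999, -0.008, -0.002]
contact_force: [-2.9, 1.3, 5.1]
gripper_width: 10.2
```

Request:
{"name": "send_rows", "arguments": {"translation": [[0, -0.001, 0], [0, -0.003, 0], [0, -0.005, 0], [0, -0.006, 0], [0, -0.006, 0]], "yaw": [0, 0, 0, 0, 0], "fingers": [255, 255, 255, 255, 255]}}

```text
clock: 26.1
position: [613.6, -205.1, 99.5]
ee_rot: [-0.05, 0.999, -0.005, -0.003]
contact_force: [-3.3, 12.3, 7.1]
gripper_width: 10.5
```

Run:
```python
from h import *
print(inc(read_state()["position"]))
go([*cw(case,[(-38,-190,98.5)])[0]],YC)
```

```text
[ -37.2 -190.6   99.5]
pos [ 613.6 -205.1   99.5] tooly ang 95.77 z [-0.0046 -0.0109 -0.9999] w 10.5 F [-3.3 12.3  7.1] t 26.1 q6 -1.41
  move [0.0008 0.0007 0.001 ] yaw 0.03
```

Request:
{"name": "send_rows", "arguments": {"translation": [[0, 0, 0], [0, 0, 0], [0, 0, 0], [0, 0, -0.03], [0, 0, -0.08], [0.005, 0.04, -0.13], [0.01, 0.08, -0.17], [0.015, 0.12, -0.19], [0.02, 0.16, -0.19], [0.02, 0.19, -0.19], [0.02, 0.19, -0.19], [0.02, 0.19, -0.19]], "yaw": [0, 0, 0, 0, 0, 0, 0, 0, 0, 0, 0, 0], "fingers": [0, 0, 0, 0, 0, 0, 0, 0, 0, 0, 0, 0]}}

```text
clock: 27.3
position: [575.5, -15.7, 287.6]
ee_rot: [-0.051, 0.999, -0.006, -0.002]
contact_force: [0.2, 0.2, -0.8]
gripper_width: 85.6
```

```bash
python3 snap.py w16
python3 - <<'E'
from h import *
im=cv2.imread("pics/w16.png");pic("w16a.png",im,180,110,640,310,1.7)
E
```

```text
[575.5 -15.7 287.6] 0.03431669294399746
```

View pics/w16.png

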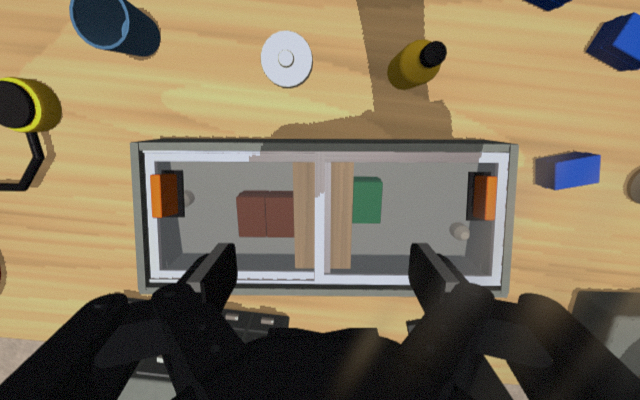

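View pics/w16a.png

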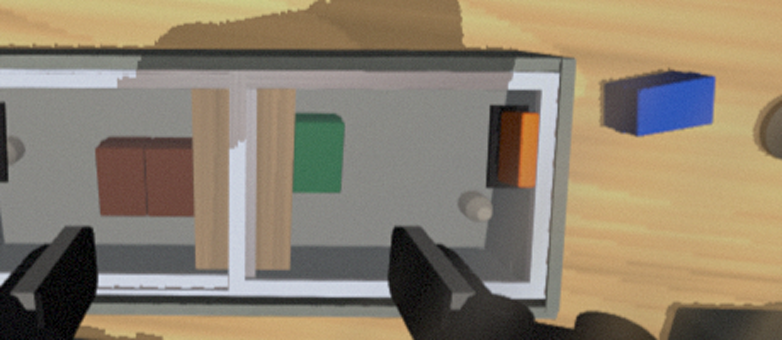

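Run:
```python
from h import *
import pickle
im=cv2.imread("pics/w16.png");pic("w16b.png",im,130,135,335,300,3.8);pic("w16c.png",im,300,135,525,300,3.5)
```

```text
(no output)
```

View pics/w16b.png

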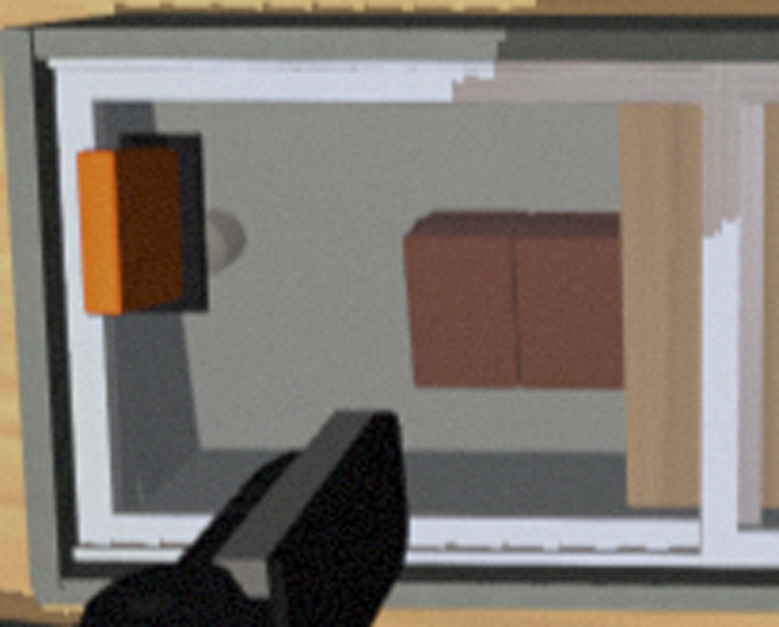

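View pics/w16c.png

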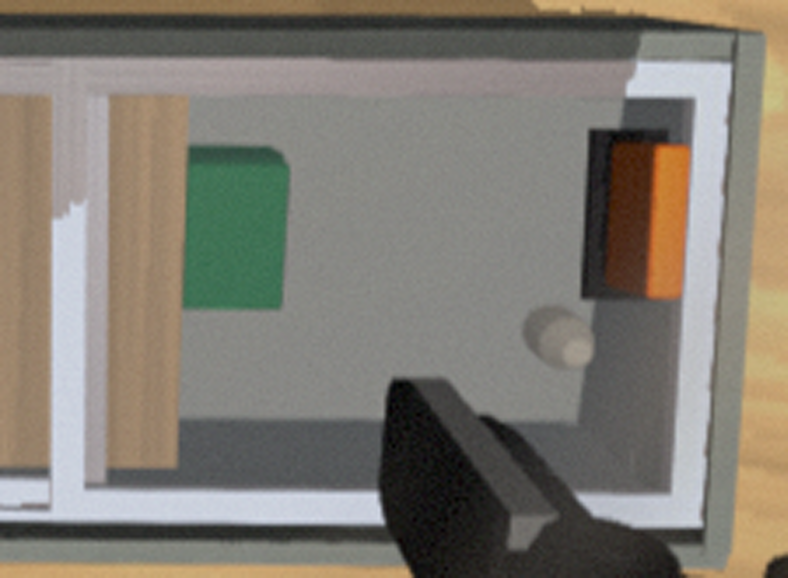

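Run:
```python
from h import *
import pickle
s=pickle.load(open("pics/w16.pkl","rb")); w=cam("wrist",s)
B=lambda u:np.array(u)/3.8+[130,135]; C=lambda u:np.array(u)/3.5+[300,135]
for n,u,z in(("rh",B((98,152)),112),("rh",B((103,314)),120),("lh",C((671,146)),112),("lh",C((666,298)),120),("R outer",B((55,70)),72),("R outer",B((78,545)),98),("L outer f",C((731,65)),81),("L outer b",C((703,525)),106),("L inner",B((703,330)),93),("bars fo",B((405,235)),50),("bars f j",B((516,238)),50),("bars bo",B((414,386)),50),("b j",B((518,387)),50)): print(n,inc(unproj(w,u,z)[0]))
```

```text
rh [ -61.9 -187.7  112. ]
rh [ -13.9 -188.8  120. ]
lh [-61.4 188.  112. ]
lh [-13.2 189.5 120. ]
R outer [ -81.2 -221.7   72. ]
R outer [  77.6 -223.7   98. ]
L outer f [-83.5 221.9  81. ]
L outer b [ 78.1 224.4 106. ]
L inner [ 0.  -9.5 93. ]
bars fo [ -19.8 -118.2   50. ]
bars f j [-18.9 -78.2  50. ]
bars bo [  38.8 -119.3   50. ]
b j [ 38.9 -80.4  50. ]
```

Both doors are measured shut and symmetric, so I'm handing in.

```bash
python3 -c "
from bench import *
print(read_state()['clock']);print(job_done())"
```

```text
27.35
the job is handed in; nothing more can be done
None
```

The loose brown bar now lies flat on the right compartment floor, butted against the brown bar already there. Both doors were shut when I handed the job in at 27.4 s.

- **Doors:** Both doors started about 17 mm ajar. I shut the left one first, so the right door's handle would not push it, then opened the right door to its stop. After placing the bar I pushed the right door shut. The final picture put both handles within 3 mm of the shut positions (about 188 to 189 mm against 190 mm). Each door had also met its stop with 9 to 12 N when I pushed it shut.
- **Bar:** I placed it held by its ends and pushed it against the other bar. After letting go I pushed it once more with closed fingers, which met firm contact at about 10 N. In the pictures the ends are level to within about 1 mm. The dark line between the bars is about 1.5 mm wide and matches their rounded edges. The outer side was measured at 118 to 119.5 mm, against 120 mm for full contact, so I saw no gap.
- **Other things:** The green bar and both felt bobs looked undisturbed in the last picture. So did the bench items in view; I took no final picture of the whole bench.
- **Not as expected:** The gripper sensed about 4.5 N sideways when it opened inside the case, perhaps a finger touching the case. It cleared when I lifted, and nothing was seen to move.

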